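Two scan passes on the lift sub stubs

TASK

Scan every green lift sub stub on the shelf in two passes. First stand them all upright in the scanner's sliding tray with their white faces flat against the tray's dark stop bar and push the tray fully home; then draw the tray out, turn each stub a quarter so that its brass face is flat against the bar instead, and push the tray fully home again, leaving the stubs in it. There may be two or three stubs; leave the other things on the shelf where they are.

Things in the scene. Friction and masses are not known exactly. Their poses are not given: they have to be found in the camera images.
- stub1: (Sizes in mm.) Green painted steel lift sub stub, about 0.45 kg, standing: a square foot 48 x 48 x 24 high with a round neck on top, 30 in diameter, from 24 up to 64. Origin: centre of the underside; z up. The foot's +x side is the white face, its +y side (a quarter turn anticlockwise from above) is the brass face; the other two sides are green. May be absent.
- stub1_white (a point): Centre of the white face of stub1 (24 out along its +x, 12 above the underside); a white band also shows on top of the foot along that edge.
- stub1_brass (a point): Centre of the brass face of stub1 (24 out along its +y, 12 above the underside); a brass band also shows on top of the foot along that edge.
- stub2: (Sizes in mm.) Green painted steel lift sub stub, about 0.45 kg, standing: a square foot 48 x 48 x 24 high with a round neck on top, 30 in diameter, from 24 up to 64. Origin: centre of the underside; z up. The foot's +x side is the white face, its +y side (a quarter turn anticlockwise from above) is the brass face; the other two sides are green. May be absent.
- stub2_white (a point): Centre of the white face of stub2 (24 out along its +x, 12 above the underside); a white band also shows on top of the foot along that edge.
- stub2_brass (a point): Centre of the brass face of stub2 (24 out along its +y, 12 above the underside); a brass band also shows on top of the foot along that edge.
- stub3: (Sizes in mm.) Green painted steel lift sub stub, about 0.45 kg, standing: a square foot 48 x 48 x 24 high with a round neck on top, 30 in diameter, from 24 up to 64. Origin: centre of the underside; z up. The foot's +x side is the white face, its +y side (a quarter turn anticlockwise from above) is the brass face; the other two sides are green. May be absent.
- stub3_white (a point): Centre of the white face of stub3 (24 out along its +x, 12 above the underside); a white band also shows on top of the foot along that edge.
- stub3_brass (a point): Centre of the brass face of stub3 (24 out along its +y, 12 above the underside); a brass band also shows on top of the foot along that edge.
- tray (a joint): Sliding tray drawer of the scanner, m pulled out (towards the robot, along -x of bar): 0 = home against its stop, 0.125 = fully out, clear of the hood; stays where left (about 6 N friction). Inside 280 wide (y), 90 deep (x) from front wall to stop bar; floor 18 above the table; walls and bar 18 above the floor.
- bar (a point): Middle of the working face of the dark steel stop bar across the far end of the tray, at tray floor level; moves with the tray. x: away from the robot, normal to the bar face (stubs stand on its -x side); y along the bar, 140 either way; z up.
- tab (a point): Pull tab of the tray: black upright plate 10 thick (x), 40 wide (y), 26 to 78 above the table, 40 clear in front of the tray's front wall on a stem below 34. Point on its middle, 10 below its top edge; axes as bar; moves with the tray. Pinch it from above across its thickness; with the tray home it is 87 in front of the hood.
- scanner: Profile scanner, fixed. Origin on the table 30 in front of the middle of the hood's front edge; x away from the robot, y along its 330 width. Base plate 10 high from x -150 to 120; hood x 30 to 120 with a clear flat roof 95 to 101 above the table; white housing 150 high behind that to x 195.
- gauge_block: Bystander: white ceramic gauge block, 30 x 60 x 22 (mm); origin at the centre of its underside.
- ring_gauge: Bystander: steel ring gauge lying flat, 56 outside, 34 bore, 18 high (mm); origin at the centre of its underside.
- torch: Bystander: red steel torch lying down, 150 long (its x axis, lamp end +x), up to 40 across (mm); origin at the centre of its underside.
- oil_bottle: Bystander: yellow oil bottle, 48 across, 120 high (mm); origin at the centre of its underside.
- grease_jar: Bystander: amber grease jar, 60 across, 60 high (mm); origin at the centre of its underside.
- wrench: Bystander: steel wrench lying flat, about 200 long along its x axis (mm); origin at the centre of its underside.

How it is judged:
On the way, in this order (a step that is already met when the one before it is completed fails the run):
1. first pass: every stub stands in the tray with its white face flat against the stop bar, and the tray is fully home (x of stub1_white in the frame of bar between -0.005 and 0.003 m and y of stub1_white in the frame of bar between -0.14 and 0.14 m and z of stub1_white in the frame of bar between 0.006 and 0.018 m and angle between the x axis of each of stub1, stub2, stub3 and the x axis of bar, either way round below 0.09 rad and angle between each of stub1, stub2, stub3's own z axis and vertical below 0.09 rad and x of stub2_white in the frame of bar between -0.005 and 0.003 m and y of stub2_white in the frame of bar between -0.14 and 0.14 m and z of stub2_white in the frame of bar between 0.006 and 0.018 m and x of stub3_white in the frame of bar between -0.005 and 0.003 m and y of stub3_white in the frame of bar between -0.14 and 0.14 m and z of stub3_white in the frame of bar between 0.006 and 0.018 m and value of joint tray below 0.004 m), for 0.3 s.
2. the tray is drawn out again (value of joint tray above 0.08 m), for 0.1 s.
3. every stub stands in the tray turned so that its brass face is flat against the stop bar (x of stub1_brass in the frame of bar between -0.005 and 0.003 m and y of stub1_brass in the frame of bar between -0.14 and 0.14 m and z of stub1_brass in the frame of bar between 0.006 and 0.018 m and angle between the y axis of each of stub1, stub2, stub3 and the x axis of bar, either way round below 0.09 rad and angle between each of stub1, stub2, stub3's own z axis and vertical below 0.09 rad and x of stub2_brass in the frame of bar between -0.005 and 0.003 m and y of stub2_brass in the frame of bar between -0.14 and 0.14 m and z of stub2_brass in the frame of bar between 0.006 and 0.018 m and x of stub3_brass in the frame of bar between -0.005 and 0.003 m and y of stub3_brass in the frame of bar between -0.14 and 0.14 m and z of stub3_brass in the frame of bar between 0.006 and 0.018 m), for 0.2 s.
At the end, for the whole second after the job is handed in: Second pass: every stub stands upright (within 5 degrees) and at rest on the tray floor, its brass face within 5 mm of the stop bar and within 5 degrees of parallel to it, and the tray is home to within 4 mm (all of step 3 and value of joint tray below 0.004 m and linear speed of each of stub1, stub2, stub3 below 0.02 m/s); the robot touches nothing.
It fails at once if a bystander (gauge block, ring gauge, torch, bottle, jar or wrench) is moved more than 6 cm (distance of any of gauge_block, ring_gauge, torch, oil_bottle, grease_jar, wrench from where it was at the start of the episode above 0.06 m).
Of stub1, stub2, stub3 only 2 to 3 are there at a start; the rules pass over those that are not, and their reading is None.
At some moment in a run one of stub1, stub2, stub3 may be knocked a few centimetres aside while the robot is not near it.
It also fails if it takes over 210 s, if anything falls off the work surface, if the arm or the gripper's body presses on something with over 40 N, if the wrist force passes 120 N, or if a joint passes its speed limit or range.

ROBOT

A 6-joint arm with a two-finger parallel gripper is mounted at the origin on the work surface. World frame = base frame: x ahead of the robot, y to its left, z up, the work surface at z = 0. Lengths are in m, angles in rad, forces in N, time in s.
With the tool pointing down it reaches from about 0.4 to 0.825 m from the base axis. Payload 7 kg.
Tool frame: the origin (TCP) lies at the very end of the fingers, on their centre line; the grasp point (between the pads) lies 19 mm behind it (arm.grasp_offset is the distance from the TCP to the grasp point, in m); z points along the fingers, y is the line along which they close (so a half turn about z gives the same grasp; the last joint's range is limited). The gripper opens to 88 mm and grips with 3 to 60 N. Pads are 19 mm wide; open, the fingers measure 130 mm over their backs; the gripper's body (78 mm by 193 mm) begins 47 mm behind the grasp point.
Start: joints at [1.532, 0.359, 0.012, 0, -1.224, -0.288], TCP at [0.217, 0.639, 0.227] pointing down, gripper open.
Joint ranges: [-3.07, 3.07], [-1.43, 2.12], [-1.02, 1.25], [-3.03, 1.67], [-3.05, -0], [-3.03, 3.03]. Speed limits (rad/s): [2.39, 2.39, 3.01, 3.14, 3.14, 3.14].

INTERFACE

Orientations are given as [roll, pitch, yaw] about the fixed x, y, z axes, in that order (R = Rz(yaw) Ry(pitch) Rx(roll)).
In Python, from station import get_state, cams, arm, nets gives the robot as it stands.
- The arm moves only by the shell command python3 -m creep 'ROWS' [FORCE]. ROWS is a JSON object of lists of equal length, an entry for each row: "translation": the shift along the world's x, y, z in mm, a list of three; "spin": the turn about the world's z in rad; "gripper": the opening, from 0 (shut) to 1 (fully open). In form: {"translation": [[dx, dy, dz], ...], "spin": [spin, ...], "gripper": [gripper, ...]}. A call has 1 to 8 rows; each row shifts and turns the commanded pose from where the row before left it; what a row does not reach is not made up. A row lasts 1/10 s, in which the tool goes at most 50 mm and 8.59 degrees, less where a joint would pass 70% of its speed; a pose out of reach is approached as far as the arm can. A call is refused whole if a number of a shift passes 50 or a number of a turn 0.15, either way. A call with a gripper value outside its range is refused whole. The fingers move at their own pace and stop on an object; FORCE is the grip in N (left out, the last holds). Time passes only in rows, so rows that do not move let the fingers close. It gives the time, the measured TCP pose, the force, the opening and the grip force at its end, in the units of the state.
- get_state(): the state, without advancing time (a new reading comes with each control period).
- cams.grab_frame(name): name is "side" or "top"; returns a dict with "img" (420x560x3 uint8, red, green, blue), "mtx" (3x3 intrinsics, pixels), "D" ([k1, k2, p1, p2, k3] as OpenCV has them; the pictures are not rectified), "R" (3x3) and "t" (3): a world point X has camera coordinates R X + t. Camera axes: x right, y down, z forward; pixel columns grow to the right and rows downward; lengths in m; the calibration is good to about 2 mm. A picture is of the moment at which its call begins. There is no depth.
- arm.job_done(): hands the job in; it is judged then, once.
Trained networks look in the newest picture that a camera, given by its name, has taken for a name from the list of things; names that differ only in an ending like _2 or _b are one class to them, and where a whole thing is asked for, a point or a joint stands for the part that bears it (a point fixed in the world has none). Each returns a list of dicts, best first, with "confidence" (0 to 1); they miss things now and then, are a little off and sometimes report something else, mostly with a low value. They report only what shows in the picture. A call takes as long as a camera call.
- nets.search_frame(camera, label): "centre" ([x, y, z] in m, in world coordinates, good to about 4 mm: the middle of the surface that is visible of it).
- nets.pinpoint(camera, label): "centre" ([x, y, z] in m, in world coordinates, good to about 4 mm: a listed point, or the origin of a listed thing).
The state is a dict: "t": time; "q": joint angles; "qd": joint speeds; "joint_efforts": joint torques, N m; "eef_pos": TCP position; "ee_rot": TCP orientation; "force": force on the tool from outside, world axes, zero at the start; "moment": the same for the moment, N m; "width": finger opening in m; "gripper_force": force on a finger pad.
Only numpy, scipy, OpenCV 4.12 (cv2) and the standard library are available. Lean on these libraries where they do the work, as an engineer would, in place of code of your own. Each camera call takes 0.05 s, during which the arm holds its last target. There are 200 camera calls.

## Working session

There is one attempt and no reset: what is moved stays moved. The work goes in short steps, Python scripts to look and compute and a shell command to move; the robot and the scene stay as the last step left them, time stands still between calls to the robot, and variables do not carry over. Pictures are saved under pics/ and viewed, at most 14 in all, crops included, and the job is handed in when it is done.

```bash
mkdir -p pics; ls; python3 - <<'E'
from station import get_state,cams,arm,nets
import cv2,numpy as np
for c in ["top","side"]:
    f=cams.grab_frame(c); cv2.imwrite(f"pics/{c}0.png",f["img"][:,:,::-1])
    for l in ["stub1","stub1_white","stub1_brass","bar","tab","scanner"]:
        for d in nets.pinpoint(c,l):print(c,l,np.round(d["centre"],3),round(d["confidence"],2))
s=get_state();print(s["eef_pos"],s["ee_rot"],s["width"],s["t"])
E
```

```text
pics
top stub1 [0.474 0.344 0.   ] 0.58
top stub1 [0.48  0.236 0.   ] 0.55
top stub1_white [0.496 0.217 0.011] 0.88
top stub1_brass [0.5  0.25 0.01] 0.73
top bar [ 0.615 -0.112  0.016] 0.59
top tab [ 0.474 -0.121  0.08 ] 0.65
top tab [ 0.616 -0.112  0.017] 0.42
top scanner [ 0.646 -0.113  0.002] 0.97
top scanner [ 0.614 -0.111  0.017] 0.54
side stub1 [0.476 0.34  0.   ] 0.75
side stub1 [0.48  0.233 0.004] 0.73
side stub1_white [0.495 0.214 0.012] 0.82
side stub1_brass [0.495 0.252 0.019] 0.52
side bar [ 0.612 -0.113  0.015] 0.65
side tab [ 0.474 -0.128  0.076] 0.56
side tab [ 0.513 -0.429  0.005] 0.51
side scanner [ 0.646 -0.114 -0.003] 0.69
[0.2166859  0.63922112 0.22656678] [-3.14159216e+00  3.37350078e-06 -3.26780048e-01] 0.08721853011810482 0.7
```

View pics/top0.png

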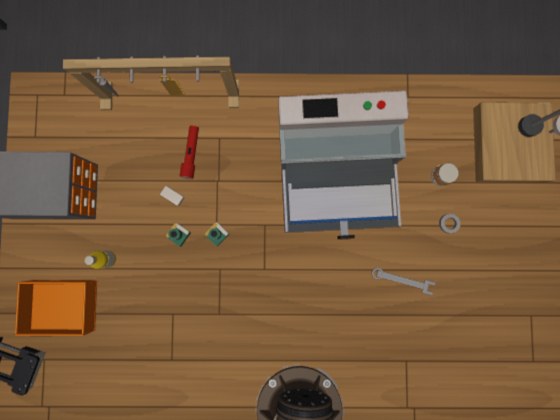

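View pics/side0.png

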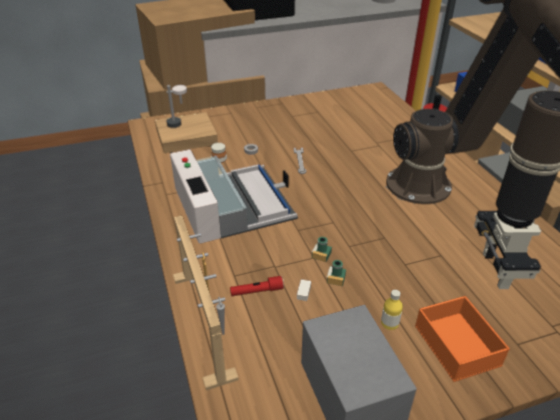

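The top view shows two stubs, at (178,234) and (216,234). The tray is at (342,205), partly out, with its tab at (346,237). I'll zoom in on each.

```bash
cat > h.py <<'E'
from station import get_state,cams,arm,nets
import cv2,numpy as np
def ray(f,uv,z):
    p=cv2.undistortPoints(np.array(uv,float).reshape(-1,1,2),f["mtx"],np.array(f["D"],float)).reshape(-1,2)
    R=np.array(f["R"]);t=np.array(f["t"]);c=-R.T@t
    d=np.c_[p,np.ones(len(p))]@R
    return c+d*((np.broadcast_to(z,len(p))-c[2])/d[:,2])[:,None]
def proj(f,X):
    return cv2.projectPoints(np.array(X,float).reshape(-1,1,3),cv2.Rodrigues(np.array(f["R"]))[0],np.array(f["t"],float),f["mtx"],np.array(f["D"],float))[0].reshape(-1,2)
def crop(f,u,v,w,h,k): return cv2.resize(f["img"][v:v+h,u:u+w,::-1],None,fx=k,fy=k,interpolation=cv2.INTER_CUBIC)
E
python3 - <<'E'
from h import *
f=cams.grab_frame("top")
a=crop(f,155,210,80,50,9);cv2.imwrite("pics/c1.png",a)
b=crop(f,272,85,140,160,3.75) if 0 else cv2.resize(f["img"][85:245,270:420,::-1],None,fx=3.7,fy=3.7,interpolation=cv2.INTER_CUBIC);cv2.imwrite("pics/c2.png",b)
print(proj(f,[[.474,.344,0],[.48,.236,0],[.474,-.12,.078],[.615,-.112,.018]]))
print(-np.array(f["R"]).T@f["t"])
E
```

```text
[[177.945368   235.91951023]
 [216.0342071  233.99660407]
 [345.58530575 236.10217595]
 [339.046249   186.64079664]]
[0.44749747 0.05320408 1.17859956]
```

View pics/c1.png

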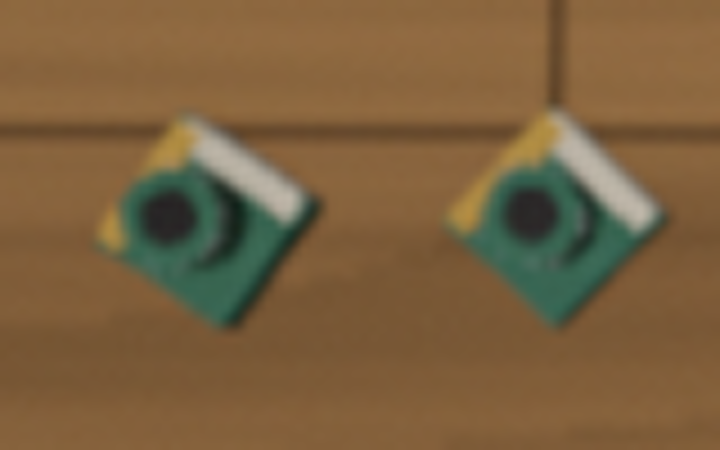

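View pics/c2.png

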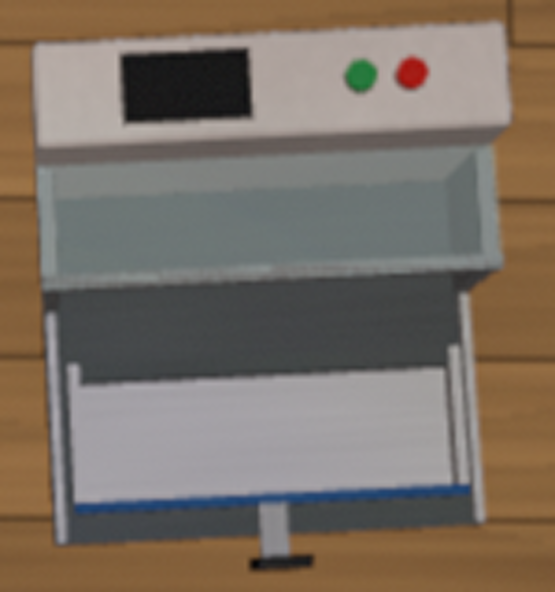

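```bash
python3 - <<'E'
from h import *
f=cams.grab_frame("top")
def P(pts,o,k,z):return ray(f,(np.array(pts)+.5)/k-.5+np.array(o),z)
def ang(a,b):d=b-a;return np.arctan2(d[1],d[0])
for n,p in {"A":[[190,115],[318,204],[228,328],[98,240]],"B":[[556,106],[665,214],[558,327],[447,225]]}.items():
    q=P(p,(155,210),9,.024); # top-left(brass/white corner), right, bottom, left
    print(n,np.round(q.mean(0),4),[round(np.linalg.norm(q[i]-q[i-1])*1e3) for i in range(4)],"white normal yaw",round(np.degrees(ang(q[2],q[1])),1),round(np.degrees(ang(q[3],q[0])),1),"brass",round(np.degrees(ang(q[1],q[0]))-90,1),round(np.degrees(ang(q[2],q[3]))-90,1))
for n,p,z in [("floorfar",[[80,382],[447,367]],.018),("blue near top",[[75,512],[470,492]],.036),("tab",[[249,564],[313,558]],.078),("hood",[[43,288],[500,267]],.101),("base",[[60,545],[482,521]],.01),("housing front",[[37,150],[508,128]],.15)]:
    q=P(p,(270,85),3.7,z);print(n,np.round(q,4).tolist(),round(np.degrees(ang(q[1],q[0]))-90,2),round(np.linalg.norm(q[1]-q[0]),3))
E
```

```text
A [0.4783 0.3388 0.024 ] [48, 49, 47, 49] white normal yaw -35.0 -35.2 brass -34.2 -33.4
B [0.48   0.2313 0.024 ] [50, 48, 48, 47] white normal yaw -42.8 -41.7 brass -44.1 -41.9
floorfar [[0.6107, 0.0231, 0.018], [0.6238, -0.2576, 0.018]] 2.67 0.281
blue near top [[0.5103, 0.027, 0.036], [0.5268, -0.2684, 0.036]] 3.2 0.296
tab [[0.4713, -0.097, 0.078], [0.4759, -0.143, 0.078]] 5.63 0.046
hood [[0.6664, 0.0518, 0.101], [0.6835, -0.2744, 0.101]] 2.99 0.327
base [[0.4865, 0.0378, 0.01], [0.5065, -0.2845, 0.01]] 3.54 0.323
housing front [[0.7523, 0.0565, 0.15], [0.7696, -0.2669, 0.15]] 3.07 0.324
```

```bash
python3 -m creep '{"translation":[[32,-37,0],[32,-37,0],[32,-37,0],[32,-37,0],[32,-37,0],[32,-37,0],[32,-37,0],[32,-37,0]],"spin":[-0.034,-0.034,-0.034,-0.034,-0.034,-0.034,-0.034,-0.034],"gripper":[1,1,1,1,1,1,1,1]}' 20
python3 -m creep '{"translation":[[4,-3,-40],[0,0,-40],[0,0,-35],[0,0,0]],"spin":[0,0,0,0],"gripper":[0.8,0.8,0.8,0.8]}'
```

```text
t: 1.6
eef_pos: [0.4737, 0.3417, 0.227]
ee_rot: [-3.141, -0.0, -0.6]
force: [0.8, 0.6, 0.1]
width: 0.0877
gripper_force: 0.0
t: 2.0
eef_pos: [0.4746, 0.3374, 0.1071]
ee_rot: [3.133, 0.001, -0.6]
force: [-0.4, -0.1, -0.1]
width: 0.0705
gripper_force: 0.0
```

```bash
python3 -m creep '{"translation":[[0,0,0],[0,0,0]],"spin":[0,0],"gripper":[0.8,0.8]}'; python3 - <<'E'
from h import *
for c in ["top","side"]:
    cams.grab_frame(c)
    for l in ["stub1","stub1_white","stub1_brass"]:
        for d in nets.pinpoint(c,l):print(c,l,np.round(d["centre"],3),round(d["confidence"],2))
E
```

```text
t: 2.2
eef_pos: [0.4777, 0.3415, 0.1138]
ee_rot: [-3.138, -0.001, -0.598]
force: [-0.9, -0.1, 0.0]
width: 0.0702
gripper_force: 0.0
top stub1 [ 0.479  0.235 -0.   ] 0.72
top stub1 [0.478 0.343 0.002] 0.41
top stub1_white [0.499 0.221 0.01 ] 0.86
top stub1_white [ 0.712  0.314 -0.006] 0.53
top stub1_white [0.496 0.253 0.012] 0.24
top stub1_brass [0.499 0.326 0.009] 0.74
top stub1_brass [0.496 0.257 0.01 ] 0.6
side stub1 [0.477 0.336 0.003] 0.91
side stub1 [0.481 0.234 0.002] 0.79
side stub1_white [0.495 0.215 0.017] 0.74
side stub1_brass [0.497 0.249 0.017] 0.75
```

```bash
python3 -m creep '{"translation":[[0,-1,-41],[0,0,-41],[0,0,0],[0,0,0],[0,0,0],[0,0,0],[0,0,0]],"spin":[0,0,0,0,0,0,0],"gripper":[0.8,0.8,0.8,0.2,0.2,0.2,0.2]}' 20
```

```text
t: 3.3
eef_pos: [0.4773, 0.3401, 0.0312]
ee_rot: [-3.139, -0.0, -0.599]
force: [0.7, -0.2, 0.3]
width: 0.0441
gripper_force: 0.0
```

```bash
python3 -m creep '{"translation":[[0,0,0],[0,0,40],[0,0,40],[0,0,20],[0,0,0]],"spin":[0,0,0,0,0],"gripper":[0.2,0.2,0.2,0.2,0.2]}'
```

```text
t: 3.8
eef_pos: [0.4776, 0.3404, 0.1326]
ee_rot: [-3.136, -0.0, -0.599]
force: [0.5, -0.0, -6.5]
width: 0.0293
gripper_force: 19.9
```

```bash
python3 -m creep '{"translation":[[12,-44,0],[12,-44,0],[12,-44,0],[12,-44,0],[12,-44,0],[12,-44,0],[12,-44,0],[12,-44,0]],"spin":[0.08,0.08,0.08,0.08,0.08,0.08,0.08,0.08],"gripper":[0.2,0.2,0.2,0.2,0.2,0.2,0.2,0.2]}'
python3 -m creep '{"translation":[[6,-39,0],[0,0,0],[0,0,0]],"spin":[0.012,0,0],"gripper":[0.2,0.2,0.2]}'
```

```text
t: 4.6
eef_pos: [0.5713, -0.0147, 0.1274]
ee_rot: [3.142, 0.003, 0.044]
force: [1.3, 0.6, -5.9]
width: 0.0292
gripper_force: 19.8
t: 4.9
eef_pos: [0.5771, -0.0531, 0.1272]
ee_rot: [-3.141, 0.004, 0.05]
force: [0.2, 0.2, -5.3]
width: 0.0298
gripper_force: 20.0
```

```bash
python3 - <<'E'
from h import *
f=cams.grab_frame("top");cv2.imwrite("pics/c3.png",cv2.resize(f["img"][130:260,240:420,::-1],None,fx=4.4,fy=4.4,interpolation=cv2.INTER_CUBIC))
for c in ["top","side"]:
    if c=="side":cams.grab_frame(c)
    for l in ["bar","tab","stub1","stub1_white"]:
        for d in nets.pinpoint(c,l):print(c,l,np.round(d["centre"],3),round(d["confidence"],2))
E
```

```text
top bar [ 0.565 -0.052  0.074] 0.2
top tab [ 0.47  -0.126  0.077] 0.86
top stub1 [ 0.566 -0.053  0.076] 0.39
side bar [ 0.616 -0.114  0.012] 0.64
side tab [ 0.475 -0.126  0.077] 0.64
side tab [ 0.569 -0.057  0.08 ] 0.23
side stub1 [0.481 0.235 0.005] 0.63
side stub1 [ 0.566 -0.057  0.077] 0.63
side stub1_white [0.497 0.214 0.014] 0.68
side stub1_white [ 0.568 -0.058  0.077] 0.37
```

View pics/c3.png

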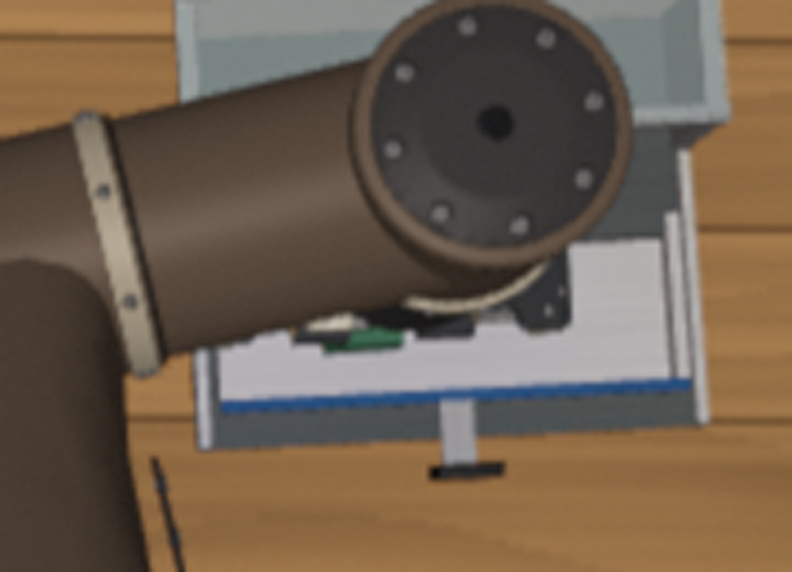

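The held stub is over the tray, with its green foot at (365,338) and the blue front wall at (455,395). I'll lower it now.

```bash
python3 -m creep '{"translation":[[0,0,-35],[0,0,-30],[0,0,-10],[0,0,-2],[0,0,0]],"spin":[0,0,0,0,0],"gripper":[0.2,0.2,0.2,0.2,0.2]}'
python3 -m creep '{"translation":[[4,0,0],[4,0,0],[4,0,0],[2,0,0],[2,0,0],[0,0,0]],"spin":[0,0,0,0,0,0],"gripper":[0.2,0.2,0.2,0.2,0.2,0.2]}' 10
```

```text
t: 5.9
eef_pos: [0.5815, -0.0517, 0.0557]
ee_rot: [3.141, -0.005, 0.056]
force: [-2.0, -1.1, 12.1]
width: 0.0293
gripper_force: 20.0
t: 6.5
eef_pos: [0.5965, -0.051, 0.0555]
ee_rot: [-3.142, -0.004, 0.055]
force: [-4.7, 5.0, 13.3]
width: 0.0297
gripper_force: 10.0
```

```bash
python3 - <<'E'
from h import *
f=cams.grab_frame("side");cv2.imwrite("pics/c4.png",cv2.resize(f["img"][120:280,180:370,::-1],None,fx=3.7,fy=3.7,interpolation=cv2.INTER_CUBIC))
for l in ["bar","tab","stub1","stub1_white"]:
        for d in nets.pinpoint("side",l):print(l,np.round(d["centre"],3),round(d["confidence"],2))
E
```

```text
bar [ 0.631 -0.112  0.016] 0.77
tab [ 0.492 -0.126  0.079] 0.92
tab [0.59  0.361 0.002] 0.51
tab [ 0.652 -0.404 -0.001] 0.35
stub1 [ 0.482  0.234 -0.002] 0.71
stub1 [ 0.586 -0.058  0.02 ] 0.58
stub1_white [0.495 0.214 0.015] 0.8
```

View pics/c4.png

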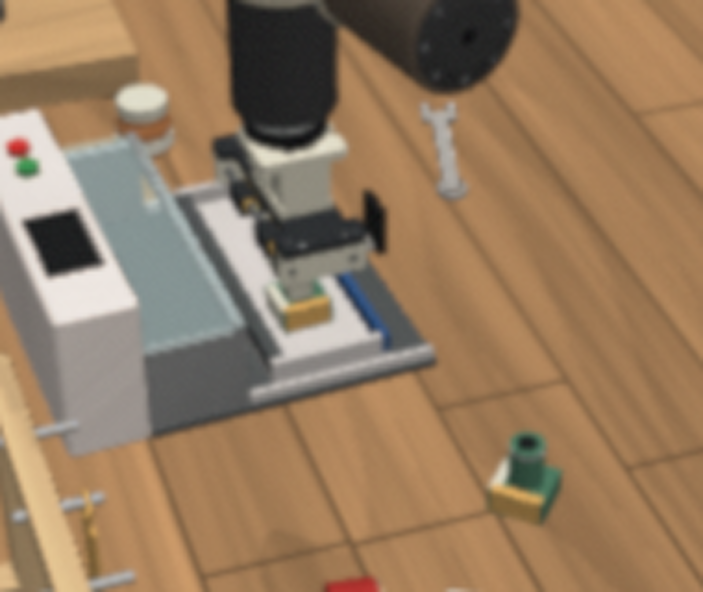

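```bash
python3 -m creep '{"translation":[[0,0,4],[0,0,2],[0,0,0],[0,0,0]],"spin":[0,0,0,0],"gripper":[0.2,0.2,0.2,0.2]}' 15
python3 -m creep '{"translation":[[4,0,0],[4,0,0],[4,0,0],[4,0,0],[0,0,0],[0,0,0]],"spin":[0,0,0,0,0,0],"gripper":[0.2,0.2,0.2,0.2,0.2,0.2]}'
```

```text
t: 7.15
eef_pos: [0.5945, -0.0518, 0.0582]
ee_rot: [3.142, 0.001, 0.053]
force: [-0.2, -1.0, -6.0]
width: 0.0297
gripper_force: 15.0
t: 7.75
eef_pos: [0.6106, -0.0518, 0.0583]
ee_rot: [-3.142, 0.0, 0.053]
force: [0.9, 0.5, -6.1]
width: 0.0298
gripper_force: 15.0
```

```bash
cat > n.py <<'E'
from h import *
import sys
for c in ["side","top"]:
    cams.grab_frame(c)
    for l in sys.argv[1:]:
        for d in nets.pinpoint(c,l):
            if d["confidence"]>.35:print(c,l,np.round(d["centre"],3),round(d["confidence"],2))
E
python3 n.py bar tab stub1
```

```text
side bar [ 0.63  -0.114  0.018] 0.66
side tab [ 0.491 -0.125  0.08 ] 0.62
side tab [ 0.623 -0.052  0.036] 0.36
side stub1 [0.48  0.232 0.002] 0.89
side stub1 [ 0.6   -0.056  0.022] 0.42
top bar [ 0.633 -0.112  0.018] 0.82
top bar [ 0.351 -0.295 -0.002] 0.75
top tab [ 0.489 -0.122  0.078] 0.89
top stub1 [ 0.478  0.235 -0.   ] 0.5
top stub1 [ 0.603 -0.049  0.021] 0.49
```

```bash
python3 -m creep '{"translation":[[3,0,0],[3,0,0],[2,0,0]],"spin":[0,0,0],"gripper":[0.2,0.2,0.2]}'; python3 n.py bar tab stub1
```

```text
t: 8.45
eef_pos: [0.6169, -0.0518, 0.058]
ee_rot: [-3.142, 0.004, 0.053]
force: [-5.9, 1.4, -3.1]
width: 0.03
gripper_force: 15.0
side bar [ 0.633 -0.115  0.015] 0.89
side tab [ 0.492 -0.129  0.078] 0.63
side stub1 [0.482 0.232 0.001] 0.73
side stub1 [ 0.605 -0.058  0.025] 0.45
top bar [ 0.638 -0.114  0.016] 0.7
top tab [ 0.492 -0.122  0.08 ] 0.9
top stub1 [ 0.607 -0.053  0.021] 0.44
top stub1 [ 0.411  0.542 -0.002] 0.4
```

```bash
python3 -m creep '{"translation":[[3,0,0],[3,0,0],[0,0,-2],[0,0,0]],"spin":[0,0,0,0],"gripper":[0.2,0.2,0.2,0.2]}' 6
python3 -m creep '{"translation":[[1,0,0],[0,0,-1],[0,0,0],[0,0,0],[0,0,0],[0,0,0]],"spin":[0,0,0,0,0,0],"gripper":[0.2,0.2,0.2,0.55,0.55,0.55]}'
```

```text
t: 9.25
eef_pos: [0.6261, -0.0517, 0.0579]
ee_rot: [3.141, -0.002, 0.054]
force: [-3.0, -0.3, 4.0]
width: 0.0293
gripper_force: 6.0
t: 9.85
eef_pos: [0.6265, -0.0518, 0.0558]
ee_rot: [3.142, -0.001, 0.053]
force: [0.2, -0.3, 0.3]
width: 0.0462
gripper_force: 0.0
```

```bash
python3 -m creep '{"translation":[[0,0,30],[0,0,45],[0,0,45],[-12,44,0],[-12,44,0],[-12,44,0],[-12,44,0]],"spin":[0,0,0,-0.1,-0.1,-0.1,-0.1],"gripper":[0.6,0.6,0.6,0.7,0.7,0.8,0.8]}'; python3 - <<'E'
from h import *
f=cams.grab_frame("top");cv2.imwrite("pics/c5.png",cv2.resize(f["img"][130:250,270:410,::-1],None,fx=5,fy=5,interpolation=cv2.INTER_CUBIC))
E
python3 n.py bar stub1 stub1_white
```

```text
t: 10.55
eef_pos: [0.5775, 0.1258, 0.176]
ee_rot: [-3.141, -0.001, -0.351]
force: [1.5, 1.1, -0.2]
width: 0.0687
gripper_force: 0.0
side bar [ 0.635 -0.111  0.015] 0.95
side stub1 [ 0.602 -0.059  0.025] 0.79
side stub1 [0.482 0.236 0.003] 0.62
side stub1_white [0.496 0.214 0.012] 0.89
top bar [ 0.635 -0.112  0.015] 0.87
top bar [ 0.654 -0.406  0.001] 0.57
top stub1 [ 0.602 -0.053  0.02 ] 0.87
top stub1 [0.479 0.237 0.003] 0.55
top stub1_white [0.495 0.22  0.01 ] 0.61
```

View pics/c5.png

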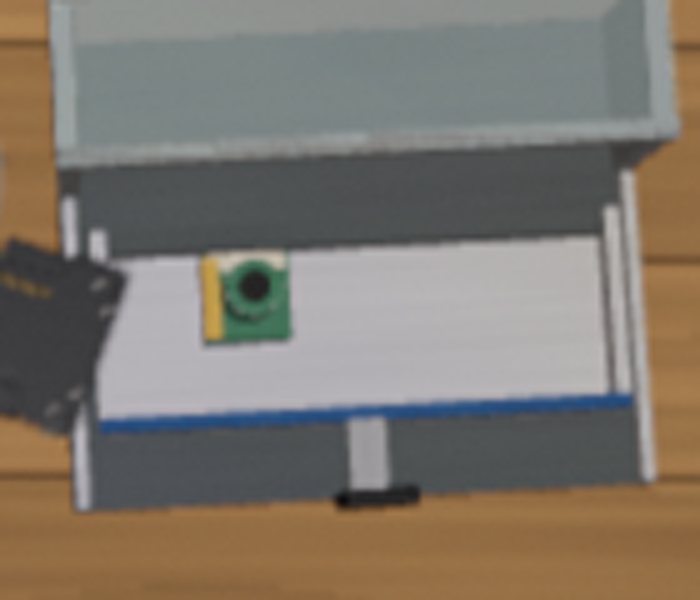

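The stub stands in the tray, foot at (246,297) with white towards the bar (back edge at v≈252) and brass to the left. I'll compute its pose precisely.

```bash
python3 - <<'E'
from h import *
f=cams.grab_frame("top")
def P(pts,z):return ray(f,(np.array(pts)+.5)/5-.5+np.array([270,130]),z)
q=P([[200,254],[289,251],[293,338],[205,345]],.042);print(np.round(q,4).tolist(),np.round(q.mean(0),4))
print(np.round(P([[255,287]],.082),4))
print("bar",np.round(P([[112,258],[600,237]],.018),4).tolist(),"tab",np.round(P([[337,500],[420,493]],.078),4).tolist())
s=get_state();print(s["eef_pos"])
# where does gripper appear vs state: project TCP
print(proj(f,[s["eef_pos"]]))
E
```

```text
[[0.6285, -0.027, 0.042], [0.6305, -0.0764, 0.042], [0.582, -0.0784, 0.042], [0.5778, -0.0298, 0.042]] [ 0.6047 -0.0529  0.042 ]
[[ 0.6045 -0.0536  0.082 ]]
bar [[0.6298, 0.0211, 0.018], [0.6433, -0.2555, 0.018]] tab [[0.4911, -0.0973, 0.078], [0.4951, -0.1415, 0.078]]
[0.57795441 0.12316674 0.17543235]
[[251.90216027 191.99354157]]
```

```bash
python3 -m creep '{"translation":[[-33,37,0],[-33,37,0],[-32,36,0],[0,0,-30],[0,0,-30],[0,0,0],[0,0,0]],"spin":[-0.13,-0.13,-0.13,0,0,0,0],"gripper":[0.8,0.8,0.8,0.8,0.8,0.8,0.8]}' 25; python3 n.py stub1
```

```text
t: 11.75
eef_pos: [0.4816, 0.2322, 0.1159]
ee_rot: [3.14, -0.0, -0.732]
force: [0.8, 0.7, 0.4]
width: 0.0699
gripper_force: 0.0
side stub1 [0.482 0.234 0.003] 0.76
side stub1 [ 0.602 -0.058  0.02 ] 0.64
top stub1 [ 0.604 -0.051  0.017] 0.67
top stub1 [ 0.482  0.235 -0.002] 0.61
top stub1 [ 0.414  0.543 -0.002] 0.53
```

```bash
python3 -m creep '{"translation":[[0,1,-42],[0,0,-42],[0,0,0],[0,0,0],[0,0,0],[0,0,0],[0,0,0],[0,0,0]],"spin":[0,0,0,0,0,0,0,0],"gripper":[0.8,0.8,0.8,0.2,0.2,0.2,0.2,0.2]}' 30;python3 -m creep '{"translation":[[0,0,40],[0,0,40],[0,0,20],[0,0,0]],"spin":[0,0,0,0],"gripper":[0.2,0.2,0.2,0.2]}'
```

```text
t: 12.75
eef_pos: [0.4815, 0.2342, 0.0326]
ee_rot: [-3.14, -0.0, -0.731]
force: [0.5, -0.3, -0.6]
width: 0.0359
gripper_force: 0.0
t: 13.15
eef_pos: [0.4823, 0.2349, 0.1346]
ee_rot: [-3.136, -0.0, -0.731]
force: [0.1, 0.7, -4.6]
width: 0.0284
gripper_force: 29.9
```

```bash
python3 -m creep '{"translation":[[0,0,40],[14,-46,0],[14,-46,0],[14,-46,0],[14,-46,0],[14,-46,0],[14,-46,0],[14,-46,0]],"spin":[0,0.09,0.09,0.09,0.09,0.09,0.09,0.09],"gripper":[0.2,0.2,0.2,0.2,0.2,0.2,0.2,0.2]}'
python3 -m creep '{"translation":[[14,-46,0],[12,-48,0],[0,0,-40],[0,0,0],[0,0,0]],"spin":[0.09,0.074,0,0,0],"gripper":[0.2,0.2,0.2,0.2,0.2]}'
python3 - <<'E'
from h import *
f=cams.grab_frame("side");cv2.imwrite("pics/c6.png",cv2.resize(f["img"][120:270,180:330,::-1],None,fx=4,fy=4,interpolation=cv2.INTER_CUBIC))
for z in (0,.0312): 
  p=get_state()["eef_pos"]; print(z,proj(f,[[p[0],p[1],p[2]-z]]))
E
```

```text
t: 13.95
eef_pos: [0.5782, -0.09, 0.1695]
ee_rot: [-3.142, 0.003, -0.098]
force: [1.1, 0.5, -4.5]
width: 0.028
gripper_force: 29.9
t: 14.45
eef_pos: [0.6033, -0.1822, 0.1293]
ee_rot: [-3.141, 0.005, 0.062]
force: [1.1, 0.8, -3.5]
width: 0.0283
gripper_force: 30.0
0 [[243.87043539 157.7315696 ]]
0.0312 [[244.26025311 165.28108249]]
```

View pics/c6.png

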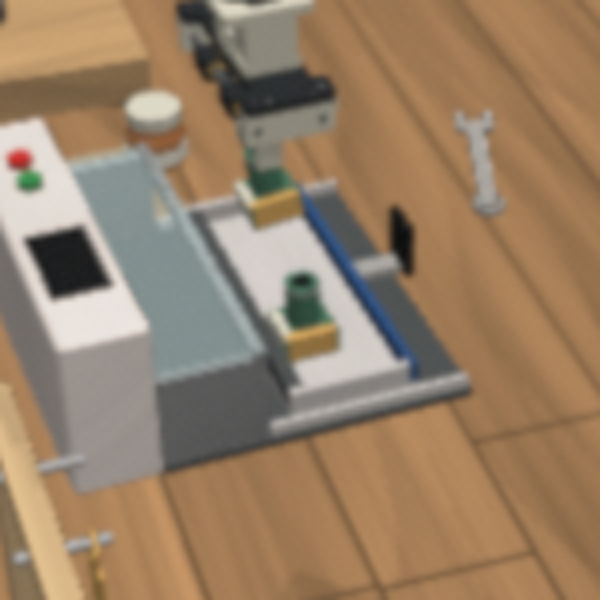

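Stub A is at (305,320) in the tray. Stub B hangs at (272,195), gripped only by the tip of its neck. I'll lower it carefully.

```bash
python3 -m creep '{"translation":[[0,0,-25],[0,0,-15],[0,0,-2],[0,0,0]],"spin":[0,0,0,0],"gripper":[0.2,0.2,0.2,0.2]}'; python3 -m creep '{"translation":[[0,0,-3],[0,0,0]],"spin":[0,0],"gripper":[0.2,0.2]}'; python3 -m creep '{"translation":[[0,0,-3],[0,0,0]],"spin":[0,0],"gripper":[0.2,0.2]}'
```

```text
t: 14.9
eef_pos: [0.6059, -0.1815, 0.0907]
ee_rot: [3.141, -0.001, 0.064]
force: [0.9, -0.1, -4.4]
width: 0.0286
gripper_force: 30.0
t: 15.1
eef_pos: [0.6058, -0.182, 0.0875]
ee_rot: [3.141, -0.002, 0.063]
force: [-0.8, 0.3, -4.5]
width: 0.0283
gripper_force: 30.0
t: 15.3
eef_pos: [0.6051, -0.1822, 0.0836]
ee_rot: [-3.142, -0.0, 0.063]
force: [-0.6, 0.4, -4.6]
width: 0.0278
gripper_force: 30.0
```

```bash
for i in 1; do python3 -m creep '{"translation":[[0,0,-3],[0,0,0]],"spin":[0,0],"gripper":[0.2,0.2]}'; python3 -m creep '{"translation":[[0,0,-3],[0,0,0]],"spin":[0,0],"gripper":[0.2,0.2]}'; python3 -m creep '{"translation":[[0,0,-2],[0,0,0]],"spin":[0,0],"gripper":[0.2,0.2]}'; done
```

```text
t: 15.5
eef_pos: [0.605, -0.1823, 0.0803]
ee_rot: [-3.142, 0.0, 0.063]
force: [-0.0, 0.2, -3.9]
width: 0.0279
gripper_force: 29.9
t: 15.7
eef_pos: [0.6063, -0.1823, 0.0798]
ee_rot: [3.141, -0.003, 0.064]
force: [-2.7, 2.3, 10.5]
width: 0.0282
gripper_force: 30.1
t: 15.9
eef_pos: [0.6068, -0.1822, 0.079]
ee_rot: [3.14, -0.004, 0.064]
force: [-5.5, 5.0, 17.1]
width: 0.0279
gripper_force: 30.1
```

```bash
python3 -m creep '{"translation":[[0,0,4],[0,0,0],[0,0,0],[0,0,0],[0,0,0],[0,0,30],[0,0,40],[0,0,40]],"spin":[0,0,0,0,0,0,0,0],"gripper":[0.2,0.2,0.5,0.5,0.5,0.5,0.5,0.5]}';python3 -m creep '{"translation":[[-40,-25,20],[-40,-25,0],[-40,-25,0],[-40,-25,0],[0,0,0]],"spin":[0,0,0,0,0],"gripper":[0.3,0,0,0,0]}'; python3 - <<'E'
from h import *
f=cams.grab_frame("top");cv2.imwrite("pics/c7.png",cv2.resize(f["img"][130:250,270:410,::-1],None,fx=5,fy=5,interpolation=cv2.INTER_CUBIC))
E
python3 n.py bar stub1
```

```text
t: 16.7
eef_pos: [0.6049, -0.1825, 0.1903]
ee_rot: [3.141, 0.001, 0.063]
force: [0.6, -0.5, 0.2]
width: 0.0438
gripper_force: 0.0
t: 17.2
eef_pos: [0.4421, -0.2834, 0.2096]
ee_rot: [-3.142, -0.0, 0.06]
force: [0.1, 0.8, 0.2]
width: 0.0092
gripper_force: 0.0
side bar [ 0.636 -0.113  0.016] 0.77
side stub1 [ 0.608 -0.06   0.021] 0.79
side stub1 [ 0.498 -0.127  0.08 ] 0.67
top bar [ 0.645 -0.11   0.014] 0.61
top stub1 [ 0.61  -0.053  0.022] 0.89
top stub1 [0.409 0.542 0.   ] 0.58
```

View pics/c7.png

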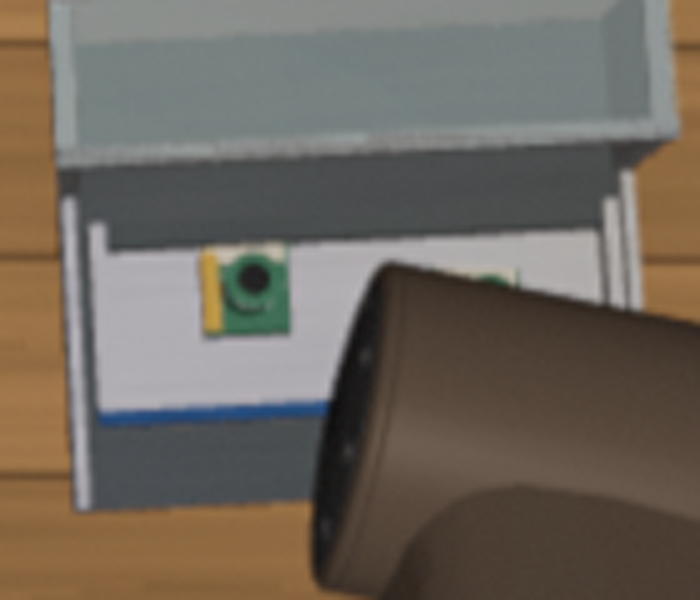

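```bash
python3 -m creep '{"translation":[[36,34,0],[36,34,0],[36,33,0],[0,0,-45],[0,0,-45],[0,0,-40],[0,0,-33],[0,0,0]],"spin":[0,0,0,0,0,0,0,0],"gripper":[0,0,0,0,0,0,0,0]}';python3 -m creep '{"translation":[[6,0,0],[6,0,0],[6,0,0],[0,0,0]],"spin":[0,0,0,0],"gripper":[0,0,0,0]}'; python3 -m creep '{"translation":[[4,0,0],[4,0,0],[4,0,0],[4,0,0]],"spin":[0,0,0,0],"gripper":[0,0,0,0]}'
```

```text
t: 18.35
eef_pos: [0.551, -0.1797, 0.0412]
ee_rot: [-3.14, 0.009, 0.063]
force: [-1.0, 0.8, -0.5]
width: 0.0006
gripper_force: 0.0
t: 18.75
eef_pos: [0.5734, -0.1807, 0.0475]
ee_rot: [3.141, -0.002, 0.063]
force: [-0.2, 0.5, -0.2]
width: 0.0006
gripper_force: 0.0
t: 19.15
eef_pos: [0.5868, -0.1805, 0.0466]
ee_rot: [-3.141, 0.002, 0.062]
force: [-5.3, 0.5, 3.5]
width: 0.0001
gripper_force: 3.1
```

```bash
python3 -m creep '{"translation":[[3,0,0],[3,0,0],[3,0,0]],"spin":[0,0,0],"gripper":[0,0,0]}';python3 -m creep '{"translation":[[3,0,0],[3,0,0],[3,0,0]],"spin":[0,0,0],"gripper":[0,0,0]}'; python3 n.py bar tab stub1
```

```text
t: 19.45
eef_pos: [0.5957, -0.1806, 0.0465]
ee_rot: [-3.141, 0.002, 0.062]
force: [-7.1, 2.6, 4.9]
width: 0.0003
gripper_force: 3.3
t: 19.75
eef_pos: [0.6048, -0.1806, 0.0466]
ee_rot: [-3.141, 0.002, 0.062]
force: [-6.8, 1.7, 4.5]
width: 0.0007
gripper_force: 3.3
side bar [ 0.665 -0.111  0.017] 0.89
side tab [ 0.524 -0.124  0.078] 0.94
side stub1 [ 0.527 -0.123  0.081] 0.72
side stub1 [ 0.639 -0.057  0.018] 0.67
side stub1 [ 0.632 -0.175  0.022] 0.62
top tab [ 0.524 -0.116  0.08 ] 0.66
```

```bash
python3 -m creep '{"translation":[[-6,0,0],[0,0,8],[0,0,0],[4,0,0],[4,0,0],[3,0,0],[3,0,0],[0,0,0]],"spin":[0,0,0,0,0,0,0,0],"gripper":[0,0,0,0,0,0,0,0]}';python3 -m creep '{"translation":[[3,0,0],[3,0,0]],"spin":[0,0],"gripper":[0,0]}'; python3 n.py bar tab stub1
```

```text
t: 20.95
eef_pos: [0.6133, -0.1804, 0.0537]
ee_rot: [-3.141, 0.002, 0.063]
force: [-4.9, 1.4, 3.3]
width: 0.0001
gripper_force: 2.6
t: 21.15
eef_pos: [0.6188, -0.1803, 0.0538]
ee_rot: [-3.141, 0.003, 0.063]
force: [-6.8, 3.7, 5.1]
width: 0.0005
gripper_force: 3.4
side bar [0.41  0.539 0.001] 0.46
side tab [ 0.542 -0.122  0.081] 0.83
side tab [ 0.646 -0.178  0.02 ] 0.39
side stub1 [ 0.652 -0.055  0.024] 0.58
side stub1 [ 0.643 -0.179  0.024] 0.57
top tab [ 0.542 -0.116  0.078] 0.75
```

```bash
python3 -m creep '{"translation":[[-10,0,0],[-10,0,0],[0,0,45],[0,0,45],[-45,-20,0],[-45,-20,0],[-45,-20,0],[-20,-45,0]],"spin":[0,0,0,0,0,0,0,0],"gripper":[0,0,0,0,0.5,0.5,0.5,0.5]}';python3 -m creep '{"translation":[[0,-50,0],[0,-50,0],[0,-50,0],[0,0,0]],"spin":[0,0,0,0],"gripper":[0.5,0.5,0.5,0.5]}'; python3 - <<'E'
from h import *
f=cams.grab_frame("top");cv2.imwrite("pics/c8.png",cv2.resize(f["img"][120:240,270:410,::-1],None,fx=5,fy=5,interpolation=cv2.INTER_CUBIC))
E
python3 n.py bar stub1
```

```text
t: 22.35
eef_pos: [0.4413, -0.2846, 0.1447]
ee_rot: [-3.141, -0.001, 0.064]
force: [3.9, -0.6, 0.4]
width: 0.0268
gripper_force: 0.0
t: 22.75
eef_pos: [0.4441, -0.4407, 0.1435]
ee_rot: [3.14, -0.0, 0.059]
force: [-1.2, 1.1, 0.4]
width: 0.0438
gripper_force: 0.0
side bar [ 0.652 -0.055  0.02 ] 0.68
side bar [0.709 0.31  0.002] 0.57
side stub1 [ 0.644 -0.177  0.021] 0.53
side stub1 [ 0.652 -0.054  0.023] 0.47
top bar [ 0.684 -0.109  0.016] 0.84
top stub1 [ 0.644 -0.178  0.016] 0.63
top stub1 [ 0.653 -0.051  0.021] 0.62
```

View pics/c8.png

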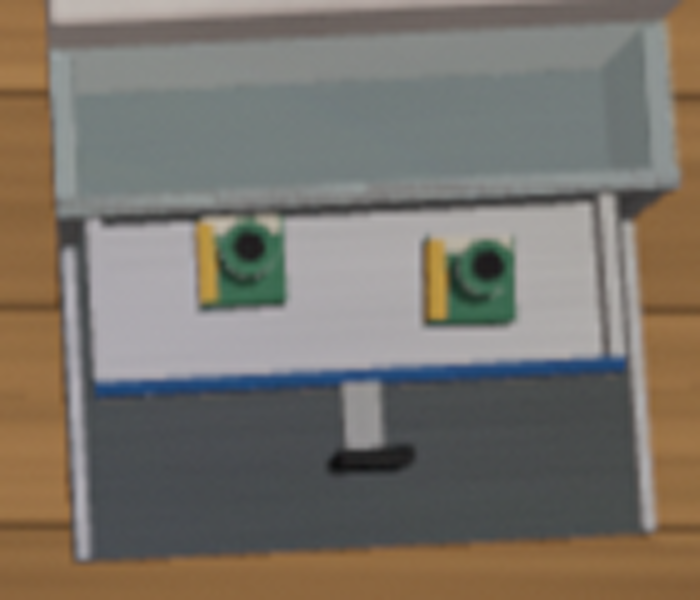

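Both stubs stand in the tray, A at (243,262) near the bar and B at (470,280), about 15 mm from it. The tray is half in.

```bash
python3 - <<'E'
from h import *
f=cams.grab_frame("top")
def P(pts,z):return ray(f,(np.array(pts)+.5)/5-.5+np.array([270,120]),z)
for p in ([[197,219],[284,215],[286,301],[202,309]],[[423,238],[514,235],[516,320],[427,325]]):
    q=P(p,.042);print(np.round(q[:,:2],4).tolist(),np.round(q.mean(0),4))
print("neck",np.round(P([[250,247],[487,265]],.082),4).tolist())
print("floor near bar (visible edge)",np.round(P([[105,218],[590,203]],.018),4).tolist(),"blue",np.round(P([[97,396],[625,370]],.036),4).tolist(),"tab",np.round(P([[330,467],[414,458]],.078),4).tolist())
E
```

```text
[[0.6763, -0.0254], [0.6788, -0.0738], [0.6305, -0.0747], [0.6257, -0.0282]] [ 0.6528 -0.0505  0.042 ]
[[0.6663, -0.1511], [0.6682, -0.2017], [0.6205, -0.2022], [0.6175, -0.1528]] [ 0.6431 -0.177   0.042 ]
neck [[0.6532, -0.051, 0.082], [0.6441, -0.1781, 0.082]]
floor near bar (visible edge) [[0.6814, 0.0252, 0.018], [0.6916, -0.2506, 0.018]] blue [[0.5776, 0.0297, 0.036], [0.5937, -0.2639, 0.036]] tab [[0.5354, -0.0938, 0.078], [0.5405, -0.1387, 0.078]]
```

```bash
python3 -m creep '{"translation":[[28,37,0],[28,37,0],[28,37,0],[28,37,0],[28,37,0],[28,37,0],[30,39,0],[0,0,0]],"spin":[0,0,0,0,0,0,0,0],"gripper":[0.6,0.6,0.6,0.6,0.6,0.6,0.6,0.6]}';python3 -m creep '{"translation":[[0,0,-30],[0,0,-20],[0,0,0],[0,0,0]],"spin":[0,0,0,0],"gripper":[0.6,0.6,0.6,0.6]}' 40
```

```text
t: 23.95
eef_pos: [0.6464, -0.1693, 0.1441]
ee_rot: [3.142, -0.002, 0.069]
force: [-0.4, -0.3, -0.7]
width: 0.0522
gripper_force: 0.0
t: 24.35
eef_pos: [0.6432, -0.1743, 0.0946]
ee_rot: [3.141, 0.0, 0.064]
force: [0.5, -0.5, 0.6]
width: 0.0526
gripper_force: 0.0
```

```bash
python3 -m creep '{"translation":[[0,-3,-22],[0,0,-22],[0,0,0],[0,0,0],[0,0,0],[0,0,0],[0,0,0],[0,0,0]],"spin":[0,0,0,0,0,0,0,0],"gripper":[0.6,0.6,0.6,0.2,0.2,0.2,0.2,0.2]}' 40;python3 -m creep '{"translation":[[0,0,0],[0,0,5],[0,0,0],[0,0,0]],"spin":[0,0,0,0],"gripper":[0.2,0.2,0.2,0.2]}'; python3 -m creep '{"translation":[[4,0,0],[4,0,0],[4,0,0],[0,0,0]],"spin":[0,0,0,0],"gripper":[0.2,0.2,0.2,0.2]}'
```

```text
t: 25.15
eef_pos: [0.644, -0.1779, 0.0515]
ee_rot: [3.141, -0.002, 0.063]
force: [0.4, -0.1, 5.9]
width: 0.0295
gripper_force: 40.0
t: 25.55
eef_pos: [0.6425, -0.1774, 0.0545]
ee_rot: [-3.141, 0.001, 0.063]
force: [-0.3, 0.8, -5.1]
width: 0.0293
gripper_force: 40.0
t: 25.95
eef_pos: [0.6558, -0.1776, 0.0549]
ee_rot: [3.141, -0.0, 0.063]
force: [0.3, 0.7, -5.4]
width: 0.0295
gripper_force: 40.0
```

```bash
python3 -m creep '{"translation":[[3,0,0],[3,0,0]],"spin":[0,0],"gripper":[0.2,0.2]}'; python3 -m creep '{"translation":[[2,0,0],[0,0,0]],"spin":[0,0],"gripper":[0.2,0.2]}';python3 -m creep '{"translation":[[2,0,0],[0,0,0]],"spin":[0,0],"gripper":[0.2,0.2]}';python3 -m creep '{"translation":[[2,0,0],[0,0,0]],"spin":[0,0],"gripper":[0.2,0.2]}'
```

```text
t: 26.15
eef_pos: [0.6612, -0.1776, 0.055]
ee_rot: [-3.142, 0.0, 0.063]
force: [0.5, 0.5, -3.4]
width: 0.0293
gripper_force: 40.0
t: 26.35
eef_pos: [0.663, -0.1777, 0.055]
ee_rot: [-3.142, 0.001, 0.063]
force: [-1.1, 0.1, -4.1]
width: 0.0292
gripper_force: 40.0
t: 26.55
eef_pos: [0.6638, -0.1777, 0.0549]
ee_rot: [-3.141, 0.003, 0.063]
force: [-4.9, 0.2, -1.2]
width: 0.0291
gripper_force: 40.0
t: 26.75
eef_pos: [0.6657, -0.1777, 0.0549]
ee_rot: [-3.141, 0.003, 0.063]
force: [-5.6, 0.6, -0.8]
width: 0.0294
gripper_force: 40.0
```

```bash
python3 -m creep '{"translation":[[2,0,0],[0,0,-2],[0,0,-2],[0,0,0],[0,0,0],[0,0,0],[0,0,0]],"spin":[0,0,0,0,0,0,0],"gripper":[0.2,0.2,0.2,0.2,0.5,0.5,0.6]}';python3 -m creep '{"translation":[[0,0,40],[0,0,30],[-3,40,0],[-3,40,0],[-3,44,0],[0,0,0]],"spin":[0,0,0,0,0,0],"gripper":[0.6,0.6,0.6,0.6,0.6,0.6]}'; python3 n.py stub1 tab
```

```text
t: 27.45
eef_pos: [0.6666, -0.1765, 0.0507]
ee_rot: [-3.14, 0.004, 0.062]
force: [-8.6, 7.4, 0.6]
width: 0.046
gripper_force: 4.4
t: 28.05
eef_pos: [0.6615, -0.0491, 0.1228]
ee_rot: [-3.141, -0.004, 0.067]
force: [0.3, -0.0, 0.8]
width: 0.0526
gripper_force: 0.0
side stub1 [ 0.667 -0.175  0.021] 0.58
side stub1 [ 0.656 -0.057  0.02 ] 0.58
side stub1 [ 0.652 -0.404 -0.   ] 0.56
side tab [ 0.544 -0.125  0.08 ] 0.74
side tab [ 0.646 -0.114 -0.002] 0.46
top stub1 [ 0.667 -0.176  0.016] 0.65
top stub1 [ 0.656 -0.049  0.019] 0.63
top stub1 [ 0.654 -0.404 -0.001] 0.44
top tab [ 0.544 -0.119  0.08 ] 0.56
```

```bash
python3 -m creep '{"translation":[[-6,-3,-20],[0,0,-26],[0,0,-26],[0,0,0],[0,0,0],[0,0,0],[0,0,0],[0,0,0]],"spin":[0,0,0,0,0,0,0,0],"gripper":[0.6,0.6,0.6,0.6,0.2,0.2,0.2,0.2]}' 40;python3 -m creep '{"translation":[[0,0,0],[0,0,0],[0,0,5],[0,0,0]],"spin":[0,0,0,0],"gripper":[0.2,0.2,0.2,0.2]}'; python3 -m creep '{"translation":[[2,0,0],[2,0,0],[0,0,0]],"spin":[0,0,0],"gripper":[0.2,0.2,0.2]}';  python3 -m creep '{"translation":[[2,0,0],[0,0,0]],"spin":[0,0],"gripper":[0.2,0.2]}'
```

```text
t: 29.15
eef_pos: [0.6554, -0.056, 0.0507]
ee_rot: [-3.141, -0.003, 0.063]
force: [-1.1, 4.5, 4.7]
width: 0.0294
gripper_force: 40.0
t: 29.55
eef_pos: [0.6533, -0.057, 0.0539]
ee_rot: [3.141, 0.002, 0.062]
force: [-0.1, 0.1, -6.1]
width: 0.0292
gripper_force: 40.0
t: 29.85
eef_pos: [0.6581, -0.0569, 0.0535]
ee_rot: [3.141, 0.001, 0.063]
force: [-0.4, 0.5, -5.7]
width: 0.0293
gripper_force: 40.0
t: 30.05
eef_pos: [0.6588, -0.0569, 0.0535]
ee_rot: [3.141, 0.003, 0.063]
force: [-4.6, -0.7, -3.7]
width: 0.0293
gripper_force: 40.0
```

```bash
python3 -m creep '{"translation":[[2,0,0],[2,0,-2],[0,0,-2],[0,0,0],[0,0,0],[0,0,0],[0,0,0]],"spin":[0,0,0,0,0,0,0],"gripper":[0.2,0.2,0.2,0.2,0.5,0.5,0.6]}';python3 -m creep '{"translation":[[0,0,40],[0,0,40],[-50,0,0],[-50,0,0],[-50,0,0],[-50,0,0],[0,-10,0],[0,0,0]],"spin":[0,0,-0.15,-0.15,-0.15,-0.15,-0.15,-0.15],"gripper":[0.6,0.6,0.6,0.6,0.5,0.4,0.4,0.4]}'; python3 -m creep '{"translation":[[0,-50,0],[0,-50,0],[0,-50,0],[0,-50,0],[0,0,0]],"spin":[-0.15,-0.15,-0.15,-0.15,-0.1],"gripper":[0.4,0.4,0.4,0.4,0.4]}'; python3 - <<'E'
from h import *
f=cams.grab_frame("top");cv2.imwrite("pics/c9.png",cv2.resize(f["img"][120:240,270:410,::-1],None,fx=5,fy=5,interpolation=cv2.INTER_CUBIC))
E
python3 n.py bar stub1 tab
```

```text
t: 30.75
eef_pos: [0.6599, -0.0551, 0.0494]
ee_rot: [-3.139, 0.007, 0.061]
force: [-15.5, 11.0, 1.8]
width: 0.0467
gripper_force: 7.4
t: 31.55
eef_pos: [0.4646, -0.0669, 0.1322]
ee_rot: [-3.137, -0.003, -0.842]
force: [0.6, -0.2, 0.1]
width: 0.0358
gripper_force: 0.0
t: 32.05
eef_pos: [0.4652, -0.2721, 0.1312]
ee_rot: [-3.138, -0.002, -1.548]
force: [-1.0, 1.0, 0.1]
width: 0.0351
gripper_force: 0.0
side bar [ 0.687 -0.111  0.016] 0.65
side bar [ 0.686 -0.058  0.035] 0.47
side stub1 [ 0.661 -0.062  0.02 ] 0.46
side stub1 [ 0.67  -0.177  0.021] 0.42
side tab [ 0.55  -0.124  0.076] 0.65
top bar [ 0.689 -0.107  0.017] 0.94
top bar [ 0.351 -0.293 -0.002] 0.71
top stub1 [ 0.666 -0.176  0.019] 0.87
top stub1 [ 0.662 -0.053  0.019] 0.86
```

View pics/c9.png

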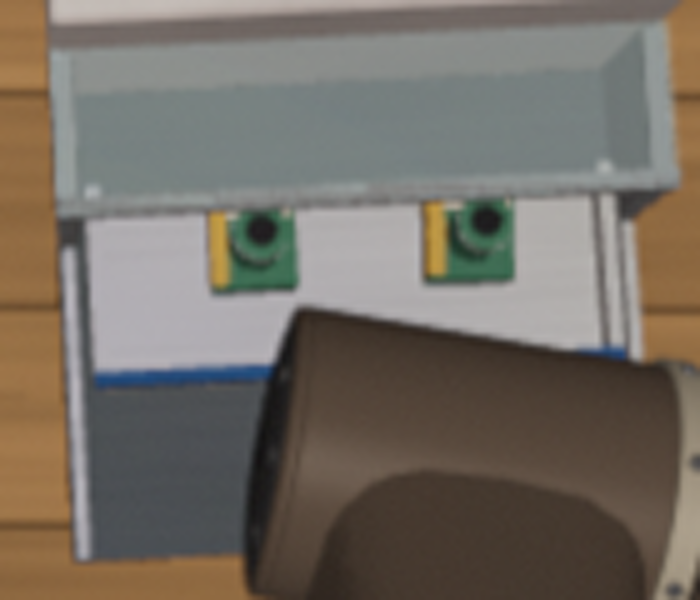

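```bash
python3 -m creep '{"translation":[[21,38,0],[21,38,0],[21,38,0],[20,37,0],[0,0,0],[0,0,-30],[0,0,0]],"spin":[0.01,0.01,0,0,0,0,0],"gripper":[0.6,0.6,0.6,0.6,0.6,0.6,0.6]}' 40; python3 n.py tab
```

```text
t: 33.2
eef_pos: [0.5448, -0.1147, 0.0972]
ee_rot: [3.136, 0.001, -1.516]
force: [-1.6, 0.0, -0.5]
width: 0.0526
gripper_force: 0.0
side tab [ 0.548 -0.12   0.078] 0.91
```

```bash
python3 -m creep '{"translation":[[2,-5,-20],[0,0,-26],[0,0,0],[0,0,0],[0,0,0],[0,0,0],[0,0,0],[0,0,0]],"spin":[0,0,0,0,0,0,0,0],"gripper":[0.6,0.6,0.6,0,0,0,0,0]}' 40;  python3 -m creep '{"translation":[[0,0,0],[0,0,0],[0,0,0],[0,0,0]],"spin":[0,0,0,0],"gripper":[0,0,0,0]}'
```

```text
t: 34.2
eef_pos: [0.5494, -0.1206, 0.0547]
ee_rot: [-3.141, 0.0, -1.517]
force: [-0.1, -0.3, -0.3]
width: 0.0185
gripper_force: 0.0
t: 34.6
eef_pos: [0.5479, -0.1207, 0.0542]
ee_rot: [3.14, -0.0, -1.517]
force: [-4.9, 0.8, 5.9]
width: 0.0098
gripper_force: 40.0
```

```bash
python3 -m creep '{"translation":[[3,0,0],[5,0.3,0],[5,0.3,0],[5,0.3,0],[5,0.3,0],[5,0.3,0],[4,0.3,0],[3,0,0]],"spin":[0,0,0,0,0,0,0,0],"gripper":[0,0,0,0,0,0,0,0]}';  python3 -m creep '{"translation":[[2,0,0],[2,0,0],[2,0,0],[0,0,0]],"spin":[0,0,0,0],"gripper":[0,0,0,0]}'
```

```text
t: 35.4
eef_pos: [0.5829, -0.1188, 0.0542]
ee_rot: [3.139, 0.0, -1.517]
force: [-6.5, 3.0, 7.5]
width: 0.0093
gripper_force: 40.0
t: 35.8
eef_pos: [0.5878, -0.1186, 0.0542]
ee_rot: [3.137, 0.0, -1.517]
force: [-10.0, 3.6, 11.0]
width: 0.0095
gripper_force: 40.0
```

```bash
python3 -m creep '{"translation":[[2,0,0],[2,0,0],[2,0,0],[0,0,0]],"spin":[0,0,0,0],"gripper":[0,0,0,0]}';python3 - <<'E'
from h import *
f=cams.grab_frame("side");cv2.imwrite("pics/c10.png",cv2.resize(f["img"][130:270,180:320,::-1],None,fx=4.2,fy=4.2,interpolation=cv2.INTER_CUBIC))
for l in ["stub1","tab","bar"]:
  for d in nets.pinpoint("side",l):print(l,np.round(d["centre"],3),round(d["confidence"],2))
E
```

```text
t: 36.2
eef_pos: [0.5878, -0.1186, 0.0541]
ee_rot: [3.127, 0.001, -1.519]
force: [-29.2, 9.4, 28.8]
width: 0.0103
gripper_force: 40.1
tab [ 0.586 -0.119  0.079] 0.57
tab [ 0.354 -0.29  -0.   ] 0.27
```

View pics/c10.png

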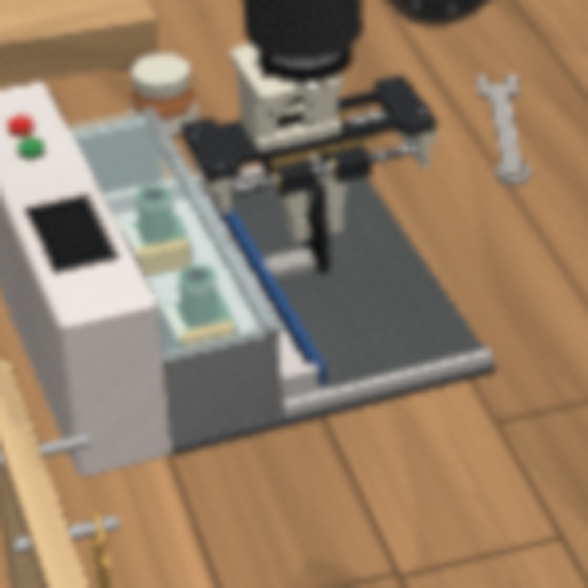

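The tray is at its stop, and both stubs, at (203,300) and (160,230), stand under the hood. I'll check the gaps from the top.

```bash
python3 -m creep '{"translation":[[-3,0,0],[-2,0,0],[0,0,0]],"spin":[0,0,0],"gripper":[0,0,0]}'; python3 - <<'E'
from h import *
f=cams.grab_frame("top");im=cv2.resize(f["img"][110:210,275:405,::-1],None,fx=6,fy=6,interpolation=cv2.INTER_CUBIC)
cv2.imwrite("pics/c11.png",cv2.convertScaleAbs(im,alpha=1.3))
for l in ["stub1","tab","bar","stub1_white"]:
  for d in nets.pinpoint("top",l):print(l,np.round(d["centre"],3),round(d["confidence"],2))
E
```

```text
t: 36.7
eef_pos: [0.5878, -0.1186, 0.0542]
ee_rot: [3.137, 0.001, -1.518]
force: [-12.2, 5.6, 11.6]
width: 0.0094
gripper_force: 40.0
tab [ 0.655 -0.405 -0.001] 0.16
```

View pics/c11.png

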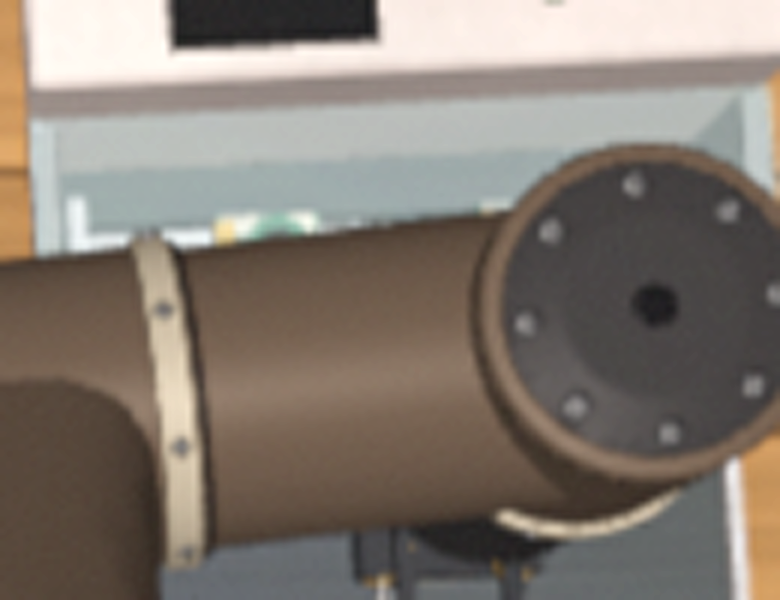

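The arm covers most of the tray. A's white edge shows at (280,213), consistent with contact. I'll let go of the tab and measure numerically.

```bash
python3 -m creep '{"translation":[[0,0,0],[0,0,0],[0,0,0],[0,0,0],[0,0,40],[0,0,40],[-50,0,0],[-50,0,0]],"spin":[0,0,0,0,0,0,0,0],"gripper":[0.3,0.5,0.5,0.5,0.5,0.5,0.5,0.5]}';python3 -m creep '{"translation":[[0,-50,0],[0,-50,0],[0,-50,0],[0,-50,0],[0,-50,0],[0,0,0]],"spin":[0,0,0,0,0,0],"gripper":[0.5,0.5,0.5,0.5,0.5,0.5]}'; python3 n.py stub1 tab bar stub1_white; python3 - <<'E'
from h import *
f=cams.grab_frame("top");g=f["img"].astype(int)
# sample world columns at y through stubs, z=.042: print rgb along bar x
M=np.array([.7275,-.109]);e=np.array([.9986,.052]);n=np.array([-.052,.9986])
for y in (.075,.055,.038,-.05,-.065,-.082,0.0,0.12):
    xs=np.arange(-.040,.012,.003);X=[[*(M+x*e+y*n),.042 if y not in(0.,.12) else .018] for x in xs]
    u=proj(f,X).astype(np.float32);v=cv2.remap(f["img"],u[:,0].copy(),u[:,1].copy(),cv2.INTER_LINEAR).reshape(-1,3)
    print(y,[f"{int(x*1e3+(.5 if x>0 else -.5))}:{a[0]},{a[1]},{a[2]}" for x,a in zip(xs,v)])
E
```

```text
t: 37.75
eef_pos: [0.4916, -0.1187, 0.1348]
ee_rot: [-3.139, 0.0, -1.517]
force: [-1.4, 0.6, -0.7]
width: 0.0434
gripper_force: 0.0
t: 38.35
eef_pos: [0.4906, -0.374, 0.1333]
ee_rot: [3.141, -0.001, -1.522]
force: [0.2, 0.6, -0.8]
width: 0.0437
gripper_force: 0.0
side tab [ 0.589 -0.12   0.077] 0.63
side bar [ 0.35  -0.29  -0.001] 0.55
side bar [ 0.59  -0.123  0.079] 0.43
side stub1_white [0.584 0.363 0.002] 0.39
top stub1 [ 0.708 -0.176  0.016] 0.53
top stub1 [ 0.701 -0.056  0.02 ] 0.46
top tab [ 0.589 -0.118  0.075] 0.77
top tab [ 0.41   0.544 -0.   ] 0.45
top bar [ 0.41   0.544 -0.   ] 0.66
top bar [ 0.711  0.314 -0.002] 0.39
0.075 ['-40:125,126,124', '-37:138,140,139', '-34:146,146,139', '-31:164,156,133', '-28:181,167,129', '-25:185,171,127', '-22:185,171,127', '-19:186,171,127', '-16:186,171,127', '-13:186,171,127', '-10:186,171,127', '-7:187,171,127', '-4:187,171,128', '-1:185,173,137', '2:165,165,149', '5:135,143,140', '8:121,132,132', '11:121,132,132']
0.055 ['-40:119,120,118', '-37:136,137,136', '-34:142,145,144', '-31:131,139,136', '-28:120,141,134', '-25:119,148,137', '-2
[... 1544 characters left out ...]
0,130', '11:122,130,130']
0.0 ['-40:157,154,154', '-37:133,133,132', '-34:134,135,133', '-31:143,146,145', '-28:155,161,160', '-25:172,177,177', '-22:180,184,184', '-19:180,184,184', '-16:180,185,184', '-13:180,184,183', '-10:179,184,183', '-7:179,184,182', '-4:180,184,183', '-1:176,181,180', '2:153,159,158', '5:122,130,129', '8:115,125,124', '11:120,131,130']
0.12 ['-40:154,151,154', '-37:128,127,128', '-34:131,131,131', '-31:141,145,144', '-28:148,151,150', '-25:168,172,172', '-22:180,185,184', '-19:181,186,185', '-16:181,186,185', '-13:181,186,185', '-10:180,185,185', '-7:179,184,185', '-4:179,183,184', '-1:176,180,180', '2:153,158,158', '5:123,130,130', '8:118,128,126', '11:122,133,131']
```

Both leading edges coincide with the bar face to within about 1 mm, and the tray is home. Next I'll draw it out.

```bash
python3 -m creep '{"translation":[[0,50,0],[12,50,0],[29,50,0],[29,50,0],[29,50,0],[0,5,0],[0,0,0]],"spin":[0,0,0,0,0,0,0],"gripper":[0.6,0.6,0.6,0.6,0.6,0.6,0.6]}';python3 -m creep '{"translation":[[0,0,0],[0,0,-40],[0,0,-39],[0,0,0],[0,0,0],[0,0,0],[0,0,0],[0,0,0]],"spin":[0,0,0,0,0,0,0,0],"gripper":[0.6,0.6,0.6,0.6,0,0,0,0]}'; python3 -m creep '{"translation":[[0,0,0],[0,0,0],[0,0,0],[0,0,0]],"spin":[0,0,0,0],"gripper":[0,0,0,0]}'
```

```text
t: 39.6
eef_pos: [0.5784, -0.1336, 0.134]
ee_rot: [3.141, 0.0, -1.514]
force: [-0.7, 0.0, 0.0]
width: 0.0526
gripper_force: 0.0
t: 40.4
eef_pos: [0.58, -0.1356, 0.057]
ee_rot: [-3.137, -0.0, -1.517]
force: [6.0, -1.3, -3.1]
width: 0.0258
gripper_force: 2.4
t: 40.8
eef_pos: [0.5811, -0.1355, 0.057]
ee_rot: [-3.136, -0.001, -1.516]
force: [6.3, -1.3, -0.1]
width: 0.0094
gripper_force: 40.0
```

```bash
python3 -m creep '{"translation":[[-3,0,0],[-6,-0.3,0],[-8,-0.4,0],[-8,-0.4,0],[-8,-0.4,0],[-8,-0.4,0],[-8,-0.4,0],[-8,-0.4,0]],"spin":[0,0,0,0,0,0,0,0],"gripper":[0,0,0,0,0,0,0,0]}';python3 -m creep '{"translation":[[-8,-0.4,0],[-8,-0.4,0],[-8,-0.4,0],[-8,-0.4,0],[-8,-0.4,0],[-5,-0.3,0],[-3,0,0],[0,0,0]],"spin":[0,0,0,0,0,0,0,0],"gripper":[0,0,0,0,0,0,0,0]}'
```

```text
t: 41.6
eef_pos: [0.5241, -0.1386, 0.0569]
ee_rot: [-3.135, -0.001, -1.516]
force: [6.4, -4.7, -1.1]
width: 0.0096
gripper_force: 40.0
t: 42.4
eef_pos: [0.4753, -0.1412, 0.0569]
ee_rot: [-3.137, -0.001, -1.516]
force: [5.0, -6.9, 1.0]
width: 0.0092
gripper_force: 40.0
```

```bash
python3 -m creep '{"translation":[[0,0,0],[0,0,0],[0,0,0],[0,0,0],[0,0,40],[0,0,40],[0,-50,0],[0,-50,0]],"spin":[0,0,0,0,0,0,0,0],"gripper":[0.3,0.5,0.6,0.6,0.6,0.6,0.6,0.6]}';python3 -m creep '{"translation":[[0,-50,0],[0,-50,0],[0,-50,0],[0,0,0]],"spin":[0,0,0,0],"gripper":[0.6,0.6,0.6,0.6]}'; python3 n.py stub1 tab bar
```

```text
t: 43.2
eef_pos: [0.4746, -0.2404, 0.1371]
ee_rot: [-3.138, -0.001, -1.513]
force: [1.8, 1.0, -0.3]
width: 0.0521
gripper_force: 0.0
t: 43.6
eef_pos: [0.4722, -0.3953, 0.1341]
ee_rot: [3.14, -0.0, -1.522]
force: [-1.0, -0.3, -0.4]
width: 0.0527
gripper_force: 0.0
side stub1 [ 0.59  -0.065  0.022] 0.79
side stub1 [ 0.597 -0.186  0.021] 0.73
side tab [ 0.475 -0.128  0.079] 0.82
side bar [ 0.612 -0.112  0.016] 0.87
top stub1 [ 0.595 -0.187  0.018] 0.85
top stub1 [ 0.588 -0.058  0.017] 0.52
top tab [ 0.471 -0.123  0.078] 0.9
top tab [ 0.711  0.314 -0.004] 0.63
top tab [ 0.588 -0.061  0.019] 0.48
top bar [ 0.62  -0.112  0.02 ] 0.72
top bar [ 0.644 -0.109  0.001] 0.53
```

```bash
python3 -m creep '{"translation":[[25,41,0],[25,41,0],[25,41,0],[25,41,0],[24,41,0],[0,0,0],[0,0,-30],[0,0,0]],"spin":[0,0,0,0,0,0,0,0],"gripper":[0.7,0.7,0.7,0.7,0.7,0.7,0.7,0.7]}' 40;python3 n.py stub1
```

```text
t: 44.8
eef_pos: [0.5947, -0.1839, 0.1021]
ee_rot: [3.136, 0.001, -1.516]
force: [-0.9, -0.7, -1.2]
width: 0.0615
gripper_force: 0.0
side stub1 [ 0.589 -0.066  0.021] 0.67
side stub1 [ 0.594 -0.184  0.02 ] 0.54
top stub1 [ 0.596 -0.185  0.019] 0.75
```

```bash
python3 -m creep '{"translation":[[1,-2,-26],[0,0,-26],[0,0,0],[0,0,0],[0,0,0],[0,0,0],[0,0,0],[0,0,0]],"spin":[0,0,0,0,0,0,0,0],"gripper":[0.7,0.7,0.7,0.2,0.2,0.2,0.2,0.2]}' 40;python3 -m creep '{"translation":[[0,0,0],[0,0,0],[0,0,4],[0,0,4],[-5,0,0],[-5,0,0],[-5,0,0],[0,0,0]],"spin":[0,0,0,0,0,0,0,0],"gripper":[0.2,0.2,0.2,0.2,0.2,0.2,0.2,0.2]}'
```

```text
t: 45.8
eef_pos: [0.5972, -0.1876, 0.0539]
ee_rot: [3.14, -0.0, -1.517]
force: [-4.3, 0.7, 6.5]
width: 0.029
gripper_force: 40.0
t: 46.6
eef_pos: [0.582, -0.1874, 0.0609]
ee_rot: [3.141, 0.0, -1.517]
force: [0.1, 0.6, -5.0]
width: 0.029
gripper_force: 40.0
```

```bash
python3 -m creep '{"translation":[[0,0,2],[0,0,0],[0,0,0],[0,0,0],[0,0,0],[0,0,0],[0,0,0],[0,0,0]],"spin":[-0.15,-0.15,-0.15,-0.15,-0.15,-0.15,-0.15,-0.15],"gripper":[0.2,0.2,0.2,0.2,0.2,0.2,0.2,0.2]}';python3 -m creep '{"translation":[[0,0,0],[0,0,0],[0,0,0],[0,0,0],[0,0,0]],"spin":[-0.15,-0.15,-0.07,0,0],"gripper":[0.2,0.2,0.2,0.2,0.2]}'; python3 n.py stub1 stub1_brass bar
```

```text
t: 47.4
eef_pos: [0.5831, -0.1874, 0.063]
ee_rot: [-3.142, 0.0, -2.723]
force: [-1.0, -1.0, -4.3]
width: 0.0293
gripper_force: 40.0
t: 47.9
eef_pos: [0.5831, -0.1874, 0.063]
ee_rot: [-3.142, -0.0, -3.085]
force: [-0.4, -0.1, -4.7]
width: 0.0294
gripper_force: 40.0
side stub1 [ 0.59  -0.068  0.02 ] 0.6
side stub1 [ 0.587 -0.186  0.03 ] 0.47
side stub1_brass [ 0.609 -0.186  0.042] 0.46
side bar [ 0.614 -0.115  0.014] 0.58
```

```bash
python3 -m creep '{"translation":[[0,0,-4],[0,0,-2],[4,0,0],[4,0,0],[3,0,0],[0,0,0]],"spin":[0,0,0,0,0,0],"gripper":[0.2,0.2,0.2,0.2,0.2,0.2]}';python3 -m creep '{"translation":[[2,0,0],[2,0,0],[0,0,0]],"spin":[0,0,0],"gripper":[0.2,0.2,0.2]}' 20;python3 -m creep '{"translation":[[2,0,0],[2,0,0],[0,0,0]],"spin":[0,0,0],"gripper":[0.2,0.2,0.2]}'
```

```text
t: 48.9
eef_pos: [0.5948, -0.1874, 0.0571]
ee_rot: [-3.141, 0.0, -3.087]
force: [0.1, -0.0, -4.8]
width: 0.0289
gripper_force: 40.0
t: 49.2
eef_pos: [0.5963, -0.1874, 0.0567]
ee_rot: [3.141, -0.003, -3.088]
force: [-4.8, 0.4, -1.5]
width: 0.0293
gripper_force: 20.0
t: 49.5
eef_pos: [0.6003, -0.1873, 0.0566]
ee_rot: [3.141, -0.003, -3.088]
force: [-4.9, 1.4, -2.3]
width: 0.0293
gripper_force: 20.0
```

```bash
python3 -m creep '{"translation":[[1,0,-1],[0,0,-2],[0,0,0],[0,0,0],[0,0,0],[0,0,0],[0,0,40],[0,0,30]],"spin":[0,0,0,0,0,0,0,0],"gripper":[0.2,0.2,0.2,0.5,0.6,0.6,0.7,0.7]}';python3 -m creep '{"translation":[[-1,40,0],[-2,40,0],[-3,45,0],[0,0,0],[0,0,0],[0,0,0],[0,0,0],[0,0,0]],"spin":[0.15,0.15,0.15,0.15,0.15,0.15,0.15,0.15],"gripper":[0.7,0.7,0.7,0.7,0.7,0.7,0.7,0.7]}';python3 -m creep '{"translation":[[0,0,0],[0,0,0],[0,0,0],[0,0,0],[0,0,0]],"spin":[0.15,0.15,0.07,0,0],"gripper":[0.7,0.7,0.7,0.7,0.7]}';python3 n.py stub1 bar
```

```text
t: 50.3
eef_pos: [0.6036, -0.1876, 0.1254]
ee_rot: [-3.141, 0.0, -3.087]
force: [0.9, -0.9, 0.8]
width: 0.0598
gripper_force: 0.0
t: 51.1
eef_pos: [0.5977, -0.0622, 0.1245]
ee_rot: [-3.14, 0.001, -1.881]
force: [0.3, 0.8, 0.8]
width: 0.061
gripper_force: 0.0
t: 51.6
eef_pos: [0.5974, -0.0624, 0.1244]
ee_rot: [-3.141, 0.0, -1.519]
force: [0.2, 0.3, 0.6]
width: 0.061
gripper_force: 0.0
side stub1 [ 0.596 -0.066  0.02 ] 0.64
side stub1 [ 0.606 -0.187  0.02 ] 0.5
side bar [ 0.619 -0.114  0.015] 0.89
top stub1 [ 0.6   -0.185  0.019] 0.82
top stub1 [ 0.596 -0.06   0.019] 0.57
top bar [ 0.625 -0.115  0.019] 0.73
```

```bash
python3 -m creep '{"translation":[[-2,0,-35],[0,0,-36],[0,0,0],[0,0,0],[0,0,0],[0,0,0],[0,0,0],[0,0,0]],"spin":[0,0,0,0,0,0,0,0],"gripper":[0.7,0.7,0.7,0.2,0.2,0.2,0.2,0.2]}' 40;python3 -m creep '{"translation":[[0,0,0],[0,0,0],[0,0,4],[0,0,4],[-5,0,0],[-5,0,0],[-5,0,0],[0,0,0]],"spin":[0,0,0,0,0,0,0,0],"gripper":[0.2,0.2,0.2,0.2,0.2,0.2,0.2,0.2]}'
```

```text
t: 52.7
eef_pos: [0.5965, -0.0622, 0.0544]
ee_rot: [-3.138, 0.0, -1.517]
force: [2.4, 0.5, 3.7]
width: 0.0289
gripper_force: 40.0
t: 53.5
eef_pos: [0.5787, -0.0626, 0.0608]
ee_rot: [3.14, 0.0, -1.517]
force: [0.9, -0.9, -6.8]
width: 0.029
gripper_force: 40.0
```

```bash
python3 -m creep '{"translation":[[0,0,2],[0,0,0],[0,0,0],[0,0,0],[0,0,0],[0,0,0],[0,0,0],[0,0,0]],"spin":[-0.15,-0.15,-0.15,-0.15,-0.15,-0.15,-0.15,-0.15],"gripper":[0.2,0.2,0.2,0.2,0.2,0.2,0.2,0.2]}';python3 -m creep '{"translation":[[0,0,0],[0,0,0],[0,0,0],[0,0,0],[0,0,0]],"spin":[-0.15,-0.15,-0.07,0,0],"gripper":[0.2,0.2,0.2,0.2,0.2]}'; python3 n.py stub1
```

```text
t: 54.3
eef_pos: [0.5799, -0.0624, 0.063]
ee_rot: [3.142, -0.0, -2.723]
force: [-0.0, 0.2, -6.3]
width: 0.0293
gripper_force: 40.0
t: 54.8
eef_pos: [0.5799, -0.0625, 0.063]
ee_rot: [-3.142, -0.0, -3.085]
force: [-0.3, -0.1, -6.0]
width: 0.0292
gripper_force: 40.0
side stub1 [ 0.602 -0.184  0.021] 0.59
side stub1 [ 0.58  -0.068  0.029] 0.49
top stub1 [ 0.605 -0.185  0.018] 0.49
```

```bash
python3 -m creep '{"translation":[[0,0,-4],[0,0,-2],[4,0,0],[4,0,0],[3,0,0],[0,0,0]],"spin":[0,0,0,0,0,0],"gripper":[0.2,0.2,0.2,0.2,0.2,0.2]}';python3 -m creep '{"translation":[[2,0,0],[2,0,0],[0,0,0]],"spin":[0,0,0],"gripper":[0.2,0.2,0.2]}' 20;python3 -m creep '{"translation":[[2,0,0],[2,0,0],[0,0,0]],"spin":[0,0,0],"gripper":[0.2,0.2,0.2]}'
```

```text
t: 55.6
eef_pos: [0.5918, -0.0624, 0.0571]
ee_rot: [-3.142, 0.0, -3.087]
force: [-0.2, -0.4, -5.9]
width: 0.0296
gripper_force: 40.0
t: 55.9
eef_pos: [0.5951, -0.0625, 0.0571]
ee_rot: [-3.142, -0.0, -3.087]
force: [0.1, -0.4, -6.3]
width: 0.0294
gripper_force: 20.0
t: 56.2
eef_pos: [0.5973, -0.0626, 0.0566]
ee_rot: [-3.142, -0.003, -3.087]
force: [-5.8, 1.5, -2.9]
width: 0.0296
gripper_force: 20.0
```

```bash
python3 -m creep '{"translation":[[2,0,0],[1,0,-1],[0,0,-2],[0,0,0],[0,0,0],[0,0,0],[0,0,40],[0,0,40]],"spin":[0,0,0,0,0,0,0,0],"gripper":[0.2,0.2,0.2,0.5,0.6,0.6,0.7,0.7]}';python3 -m creep '{"translation":[[-40,-25,0],[-40,-25,0],[-40,-25,0],[0,-50,0],[0,-50,0],[0,-50,0],[0,-50,0],[0,-50,0]],"spin":[0.15,0.15,0.15,0.15,0.15,0.15,0.15,0.15],"gripper":[0.7,0.7,0.7,0.7,0.7,0.7,0.7,0.7]}';python3 -m creep '{"translation":[[0,0,0],[0,0,0],[0,0,0],[0,0,0]],"spin":[0.15,0.15,0.07,0],"gripper":[0.7,0.7,0.7,0.7]}'; python3 n.py stub1 bar tab; python3 - <<'E'
from h import *
f=cams.grab_frame("top");cv2.imwrite("pics/c12.png",cv2.resize(f["img"][130:250,270:410,::-1],None,fx=5,fy=5,interpolation=cv2.INTER_CUBIC))
E
```

```text
t: 57.0
eef_pos: [0.6015, -0.0626, 0.1342]
ee_rot: [-3.141, -0.002, -3.087]
force: [0.6, 0.2, -0.2]
width: 0.0595
gripper_force: 0.0
t: 57.8
eef_pos: [0.4836, -0.3618, 0.1349]
ee_rot: [-3.14, -0.0, -1.962]
force: [1.5, 0.6, 0.7]
width: 0.0614
gripper_force: 0.0
t: 58.2
eef_pos: [0.4836, -0.3602, 0.1344]
ee_rot: [-3.141, -0.0, -1.598]
force: [-0.3, 0.5, 0.2]
width: 0.0613
gripper_force: 0.0
side stub1 [ 0.612 -0.188  0.019] 0.48
side stub1 [ 0.6   -0.069  0.021] 0.47
side bar [ 0.626 -0.114  0.016] 0.79
side bar [ 0.587  0.362 -0.001] 0.57
side tab [ 0.487 -0.125  0.076] 0.89
top stub1 [ 0.607 -0.189  0.018] 0.81
top stub1 [ 0.599 -0.061  0.019] 0.71
top bar [ 0.63  -0.113  0.017] 0.92
top tab [ 0.484 -0.12   0.08 ] 0.73
top tab [ 0.629 -0.062  0.031] 0.42
```

View pics/c12.png

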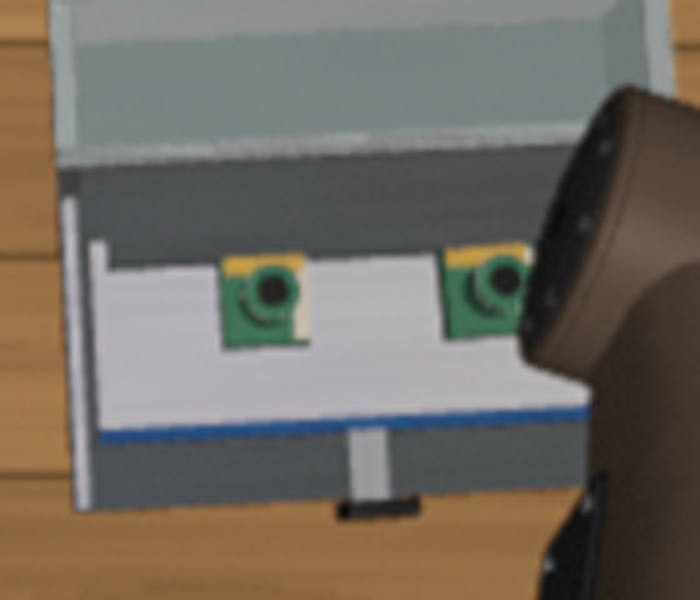

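Both stubs now face the bar with brass (A at (262,300), B at (485,290)). Their edges sit on the bar line and are parallel to it. Now I'll push the tray home.

```bash
python3 -m creep '{"translation":[[1,40,0],[1,40,0],[0,40,0],[0,40,0],[0,40,0],[0,38,0],[0,0,0],[0,0,0]],"spin":[0.04,0.04,0,0,0,0,0,0],"gripper":[0.6,0.6,0.6,0.6,0.6,0.6,0.6,0.6]}' 40
```

```text
t: 59.45
eef_pos: [0.4856, -0.1209, 0.1346]
ee_rot: [-3.141, -0.0, -1.516]
force: [-0.3, 0.0, -0.6]
width: 0.0526
gripper_force: 0.0
```

```bash
python3 -m creep '{"translation":[[0,-2,-40],[0,0,-40],[0,0,0],[0,0,0],[0,0,0],[0,0,0],[0,0,0],[0,0,0]],"spin":[0,0,0,0,0,0,0,0],"gripper":[0.6,0.6,0.6,0.2,0,0,0,0]}'; python3 -m creep '{"translation":[[0,0,0],[0,0,0],[0,0,0],[3,0,0],[5,0.3,0],[6,0.3,0],[6,0.3,0],[6,0.3,0]],"spin":[0,0,0,0,0,0,0,0],"gripper":[0,0,0,0,0,0,0,0]}'; python3 -m creep '{"translation":[[6,0.3,0],[6,0.3,0],[6,0.3,0],[6,0.3,0],[6,0.3,0],[6,0.3,0],[6,0.3,0],[6,0.3,0]],"spin":[0,0,0,0,0,0,0,0],"gripper":[0,0,0,0,0,0,0,0]}'
```

```text
t: 60.25
eef_pos: [0.4859, -0.1238, 0.0552]
ee_rot: [-3.14, 0.0, -1.518]
force: [-0.4, 0.4, -0.4]
width: 0.018
gripper_force: 0.0
t: 61.05
eef_pos: [0.5102, -0.1224, 0.0549]
ee_rot: [3.14, 0.0, -1.518]
force: [-6.9, 4.3, 15.5]
width: 0.0097
gripper_force: 40.0
t: 61.85
eef_pos: [0.5582, -0.1198, 0.0549]
ee_rot: [3.139, 0.0, -1.518]
force: [-6.0, 6.2, 14.6]
width: 0.0097
gripper_force: 40.0
```

```bash
python3 -m creep '{"translation":[[5,0.3,0],[5,0.3,0],[5,0.3,0],[4,0.3,0],[4,0.2,0],[3,0,0],[3,0,0],[2,0,0]],"spin":[0,0,0,0,0,0,0,0],"gripper":[0,0,0,0,0,0,0,0]}'; python3 -m creep '{"translation":[[2,0,0],[2,0,0],[0,0,0]],"spin":[0,0,0],"gripper":[0,0,0]}'
```

```text
t: 62.65
eef_pos: [0.5878, -0.1182, 0.0549]
ee_rot: [3.137, 0.001, -1.519]
force: [-15.7, 8.2, 23.9]
width: 0.0097
gripper_force: 40.0
t: 62.95
eef_pos: [0.5878, -0.1182, 0.0549]
ee_rot: [3.13, 0.001, -1.519]
force: [-23.9, 10.0, 30.8]
width: 0.0098
gripper_force: 40.1
```

```bash
python3 -m creep '{"translation":[[-3,0,-1],[0,0,0],[0,0,0],[0,0,0],[0,0,0],[0,0,40],[0,0,40],[-50,0,0]],"spin":[0,0,0,0,0,0,0,0],"gripper":[0,0.3,0.5,0.5,0.5,0.5,0.5,0.5]}';python3 -m creep '{"translation":[[-30,-40,0],[0,-50,0],[0,-50,0],[0,-50,0],[0,-50,0],[0,-50,0],[0,0,0]],"spin":[0,0,0,0,0,0,0],"gripper":[0.5,0.5,0.5,0.5,0.5,0.5,0.5]}'; python3 n.py stub1 tab bar; python3 - <<'E'
from h import *
f=cams.grab_frame("top")
M=np.array([.7275,-.109]);e=np.array([.9986,.052]);n=np.array([-.052,.9986])
for y in (.065,.045,.03,-.06,-.075,-.095,0.0,0.12):
    xs=np.arange(-.012,.010,.002);X=[[*(M+x*e+y*n),.042 if y not in(0.,.12) else .018] for x in xs]
    u=proj(f,X).astype(np.float32);v=cv2.remap(f["img"],u[:,0].copy(),u[:,1].copy(),cv2.INTER_LINEAR).reshape(-1,3)
    print(y,[f"{round(x*1e3)}:{a[0]},{a[2]}" for x,a in zip(xs,v)])
u=proj(f,[[*(np.array([.5885,-.12])+x*e),.078] for x in np.arange(-.012,.012,.002)]).astype(np.float32)
print("tab",cv2.remap(f["img"],u[:,0].copy(),u[:,1].copy(),cv2.INTER_LINEAR)[:,0,0])
E
```

```text
t: 63.75
eef_pos: [0.5497, -0.1189, 0.1386]
ee_rot: [-3.13, -0.002, -1.516]
force: [-0.8, 1.2, -0.6]
width: 0.0436
gripper_force: 0.0
t: 64.45
eef_pos: [0.5103, -0.4142, 0.1318]
ee_rot: [3.14, -0.0, -1.523]
force: [-0.2, 0.7, -1.5]
width: 0.0437
gripper_force: 0.0
side tab [ 0.587 -0.122  0.076] 0.84
top stub1 [ 0.707 -0.179  0.017] 0.57
top stub1 [ 0.7   -0.056  0.02 ] 0.46
top tab [ 0.586 -0.116  0.078] 0.78
0.065 ['-12:121,135', '-10:121,135', '-8:139,134', '-6:157,132', '-4:176,130', '-2:183,127', '0:179,126', '2:167,127', '4:145,129', '6:128,130', '8:119,130']
0.045 ['-12:97,105', '-10:97,105', '-8:96,105', '-6:99,109', '-4:104,117', '-2:112,127', '0:120,131', '2:122,131', '4:121,130', '6:119,129', '8:119,129']
0.03 ['-12:178,175', '-10:178,174', '-8:179,172', '-6:182,166', '-4:179,158', '-2:174,151', '0:166,145', '2:151,139', '4:136,134', '6:123,130', '8:121,129']
-0.06 ['-12:106,122', '-10:113,127', '-8:142,126', '-6:164,125', '-4:178,124', '-2:182,124', '0:174,125', '2:159,127', '4:137,128', '6:124,128', '8:119,128']
-0.075 ['-12:95,104', '-10:96,105', '-8:98,109', '-6:102,116', '-4:108,123', '-2:115,129', '0:129,132', '2:132,131', '4:128,130', '6:121,128', '8:120,128']
-0.095 ['-12:131,144', '-10:137,148', '-8:146,154', '-6:157,161', '-4:157,157', '-2:152,148', '0:145,138', '2:135,132', '4:127,130', '6:121,129', '8:119,128']
0.0 ['-12:178,182', '-10:177,181', '-8:177,180', '-6:177,180', '-4:177,181', '-2:177,181', '0:168,172', '2:152,156', '4:126,132', '6:116,124', '8:114,123']
0.12 ['-12:179,183', '-10:178,183', '-8:177,183', '-6:177,183', '-4:178,183', '-2:178,183', '0:168,173', '2:150,157', '4:124,131', '6:117,125', '8:116,125']
tab [ 60  41  22  24  34  38  36  51  76 102 111 116]
```

```bash
python3 -c "
from station import arm;print(arm.job_done())"
```

```text
the job is handed in; nothing more can be done
None
```

I scanned both stubs on the shelf in two passes and handed the job in at about 64 s: they stand in the home tray with brass faces against the bar, within about 2–3 mm and 2° by camera. No verdict came back.

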